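# Fit the shaker platform and load it with covered dishes

### The job

Get the orbital shaker ready and start it: slide its crooked platform square until the holes drop over the four locating pins and it lies fully home on the carriage. Then stand every amber dish upright on the platform, each centred on a rubber pad of its own, and cover each with one of the loose lids so that it sits seated and level; when all are covered, press the start button fully down and let go. Leave the other things on the bench as they are; lids left over may stay where they are.

Things in the scene. Friction and masses are not known exactly. Their poses are not given: they have to be found in the camera images.
- shaker: Orbital shaker, fixed to the bench: black housing 250 x 250 mm, 60 mm tall, with a low control panel on the side facing the robot. Origin: on the bench under the carriage's centre; x points away from the panel, z up. Its place and yaw differ from start to start.
- carriage (a point): Centre of the upper face of the shaker's steel drive carriage (190 x 190 mm, 75 mm above the bench); axes as the shaker's. Four fixed brass locating pins, 10 mm thick, 8 mm tall, coned at the tip, stand on the carriage 62 mm from this point, on +x, -x, +y and -y.
- platform: Loose aluminium plate 236 x 236 x 8 mm, 0.7 kg, edge raised 8 mm, with four 14 mm through-holes 62 mm from its centre on own +x, -x, +y, -y. Origin: centre of underside. Starts resting on the pins' tips, 20 to 40 mm off, turned up to 12 degrees. Slid square over the pins it drops 8 mm flat onto the carriage (2 mm play), centre over carriage. A quarter or half turn round is equally good.
- handle (a point): Middle of the platform's lifting handle: a bar 70 mm long (platform x), 14 mm wide (y), 14 mm tall, on two legs 30 mm either side of the middle. Point: 35 mm above the plate's upper face, over the platform's centre; axes as the platform's. Home, it is 43 mm above carriage.
- pad0 (a point): Centre of one of the platform's four round dark rubber pads (84 mm across, flush with the plate's upper face), 52 mm from the platform's centre along both its x and its y. Moves with the platform.
- pad1 (a point): Centre of one of the platform's four round dark rubber pads (84 mm across, flush with the plate's upper face), 52 mm from the platform's centre along both its x and its y. Moves with the platform.
- pad2 (a point): Centre of one of the platform's four round dark rubber pads (84 mm across, flush with the plate's upper face), 52 mm from the platform's centre along both its x and its y. Moves with the platform.
- pad3 (a point): Centre of one of the platform's four round dark rubber pads (84 mm across, flush with the plate's upper face), 52 mm from the platform's centre along both its x and its y. Moves with the platform.
- dish0_centre (a point): Incubation dish of amber glass, round, open at the top: 66 mm across, 45 mm tall, wall 4 mm, 0.14 kg. Point: on its axis, half-way up (22.5 mm above its foot); z up. Three or four dishes stand on the bench among the lids, on both sides of the shaker; an absent one reads None.
- dish1_centre (a point): Incubation dish of amber glass, round, open at the top: 66 mm across, 45 mm tall, wall 4 mm, 0.14 kg. Point: on its axis, half-way up (22.5 mm above its foot); z up. Three or four dishes stand on the bench among the lids, on both sides of the shaker; an absent one reads None.
- dish2_centre (a point): Incubation dish of amber glass, round, open at the top: 66 mm across, 45 mm tall, wall 4 mm, 0.14 kg. Point: on its axis, half-way up (22.5 mm above its foot); z up. Three or four dishes stand on the bench among the lids, on both sides of the shaker; an absent one reads None.
- dish3_centre (a point): Incubation dish of amber glass, round, open at the top: 66 mm across, 45 mm tall, wall 4 mm, 0.14 kg. Point: on its axis, half-way up (22.5 mm above its foot); z up. Three or four dishes stand on the bench among the lids, on both sides of the shaker; an absent one reads None.
- lid0_knob (a point): Loose black lid (four; any fits any dish; some may be left over): disc 74 mm across, 4 mm thick; below it a plug 52 mm across, 6 mm deep, that enters the dish's 58 mm mouth; on top a round knob 20 mm across, 28 mm tall. Point: in the knob on the axis, 20 mm above the disc, 30 mm above the plug's foot; z up. Seated, it is 46.5 mm above the dish's point.
- lid1_knob (a point): Loose black lid (four; any fits any dish; some may be left over): disc 74 mm across, 4 mm thick; below it a plug 52 mm across, 6 mm deep, that enters the dish's 58 mm mouth; on top a round knob 20 mm across, 28 mm tall. Point: in the knob on the axis, 20 mm above the disc, 30 mm above the plug's foot; z up. Seated, it is 46.5 mm above the dish's point.
- lid2_knob (a point): Loose black lid (four; any fits any dish; some may be left over): disc 74 mm across, 4 mm thick; below it a plug 52 mm across, 6 mm deep, that enters the dish's 58 mm mouth; on top a round knob 20 mm across, 28 mm tall. Point: in the knob on the axis, 20 mm above the disc, 30 mm above the plug's foot; z up. Seated, it is 46.5 mm above the dish's point.
- lid3_knob (a point): Loose black lid (four; any fits any dish; some may be left over): disc 74 mm across, 4 mm thick; below it a plug 52 mm across, 6 mm deep, that enters the dish's 58 mm mouth; on top a round knob 20 mm across, 28 mm tall. Point: in the knob on the axis, 20 mm above the disc, 30 mm above the plug's foot; z up. Seated, it is 46.5 mm above the dish's point.
- start (a joint): Travel of the shaker's start button, 0 out, 0.006 m fully down; spring-loaded, about 5 N to press fully, it comes back when released.
- start_top (a point): Centre of the start button's top face (grey, 26 mm across, in the middle of the flat control panel between the green display and the smaller, taller speed knob, 150 mm in front of the carriage's centre, about 70 mm above the bench); it is pressed straight down.
- paper_roll: Bystander: a white paper roll standing on end, 58 mm across, 80 mm tall. Origin: centre of its underside. Not part of the job.
- reagent: Bystander: a white capped reagent bottle, 52 mm across, 105 mm tall. Origin: centre of its underside. Not part of the job.
- tip_box: Bystander: a grey pipette-tip box, 85 x 122 mm, about 60 mm tall. Origin: centre of its underside. Not part of the job.
- marker: Bystander: a marker pen lying on the bench, 115 mm long (own x), 17 mm tall. Origin: centre of its underside. Not part of the job.
Things that resemble listed ones, but are neither listed nor needed, are in the scene too. What is shaped like the part that bears dish1_centre but blue, purple or red is not meant.

How it is judged:
By the outcome, as a careful person would: the job done as asked, in the order asked, and still so for the second after the job is handed in, with the robot touching nothing.
Of dish0, dish1, dish2, dish3 only 3 to 4 are there at a start; the rules pass over those that are not, and their reading is None.
At some moment in a run one of dish0, dish1, dish2, dish3, lid0, lid1, lid2, lid3 may be knocked a few centimetres aside while the robot is not near it.
It also fails if it takes over 210 s, if anything falls off the work surface, if the arm or the gripper's body presses on something with over 40 N, if the wrist force passes 120 N, or if a joint passes its speed limit or range.

### The arm

A 6-joint arm with a two-finger parallel gripper is mounted at the origin on the work surface. World frame = base frame: x ahead of the robot, y to its left, z up, the work surface at z = 0. Lengths are in m, angles in rad, forces in N, time in s.
With the tool pointing down it reaches from about 0.15 to 0.775 m from the base axis. Payload 6.1 kg.
Tool frame: the origin (TCP) lies on the front face of the gripper's body, between the roots of the fingers; the fingertips stand 73 mm ahead of it and the grasp point (between the pads) lies 54 mm ahead of it; z points along the fingers, y is the line along which they close (so a half turn about z gives the same grasp; the last joint's range is limited). The gripper opens to 85 mm and grips with 20 to 120 N. Pads are 22 mm wide; open, the fingers measure 114 mm over their backs; the gripper's body (76 mm by 85 mm) begins 54 mm behind the grasp point. The pads swing forward as they close: fully open they stand 13 mm farther back than shut.
Start: joints at [-1.194, 0.126, -0.04, 1.405, 0, 1.571], TCP at [0.193, -0.488, 0.304] pointing down, gripper open.
Joint ranges: [-2.72, 2.72], [-0.95, 1.95], [-1.27, 1.35], [-1.78, 2.02], [-1.46, 1.47], [-3.14, 3.14]. Speed limits (rad/s): [2.39, 2.39, 3.01, 3.14, 3.14, 3.14].

### API

Orientations are given as a unit quaternion [w, x, y, z].
In Python, from rig import * gives the robot as it stands.
- The arm moves only by the tool drive_tool, never from a script. Its arguments are lists of equal length, an entry for each row: "rotation": the turn, a rotation vector about the tool's x, y, z in units of 6 degrees (1.0 is 6 degrees), a list of three; "delta_pos": the shift along the tool's x, y, z in units of 30 mm (1.0 is 30 mm), a list of three; "jaw": the closure, from -1 (fully open) to 1 (shut), so that 0 is half open. In form: {"rotation": [[wx, wy, wz], ...], "delta_pos": [[tx, ty, tz], ...], "jaw": [jaw, ...]}. A call has 1 to 12 rows; each row shifts and turns the commanded pose from where the row before left it, along the tool's axes as they then stand; what a row does not reach is not made up. A row lasts 1/12 s, in which the tool goes at most 41.7 mm and 7.16 degrees, less where a joint would pass 70% of its speed; a pose out of reach is approached as far as the arm can. A call is refused whole if a number of a shift passes 1 or a number of a turn 1, either way. A call with a gripper value outside its range is refused whole. The fingers move at their own pace and stop on an object; "force" is the grip in N (left out, the last holds). Time passes only in rows, so rows that do not move let the fingers close. It gives the time, the measured TCP pose, the force, the opening and the grip force at its end, in the units of the state.
- get_state(): the state, without advancing time (a new reading comes with each control period).
- grab_frame(name): name is "side" or "top" or "wrist"; returns a dict with "frame" (420x560x3 uint8, red, green, blue), "mtx" (3x3 intrinsics, pixels), "D" ([k1, k2, p1, p2, k3] as OpenCV has them; the pictures are not rectified), "position" and "attitude" of the camera in the world. Camera axes: x right, y down, z forward; pixel columns grow to the right and rows downward; lengths in m; the calibration is good to about 2 mm. A picture is of the moment at which its call begins. There is no depth.
- hand_in(): hands the job in; it is judged then, once.
The state is a dict: "time": time; "qpos": joint angles; "joint_vel": joint speeds; "effort": joint torques, N m; "ee_pos": TCP position; "eef_rot": TCP orientation; "ft_force": force on the tool from outside, world axes, zero at the start; "wrist_torque": the same for the moment, N m; "gripper_width": finger opening in m; "finger_force": force on a finger pad.
Only numpy, scipy, OpenCV 4.12 (cv2) and the standard library are available. Lean on these libraries where they do the work, as an engineer would, in place of code of your own. Each camera call takes 0.05 s, during which the arm holds its last target. There are 200 camera calls.

## Working session

There is one attempt and no reset: what is moved stays moved. The work goes in short steps, Python scripts to look and compute and a tool call to move; the robot and the scene stay as the last step left them, time stands still between calls to the robot, and variables do not carry over. Pictures are saved under pics/ and viewed, at most 14 in all, crops included, and the job is handed in when it is done.

Besides the shell and the picture viewer there is one more tool, called after ">>>" by a JSON object that holds its "op" and its "data", one argument or row to a line. drive_tool: Moves the arm, as the interface text tells. Its arguments: {"type":"object","properties":{"rotation":{"type":"array","items":{"type":"array","items":{"type":"number"}}},"delta_pos":{"type":"array","items":{"type":"array","items":{"type":"number"}}},"jaw":{"type":"array","items":{"type":"number"}},"force":{"type":"number"}},"required":["rotation","delta_pos","jaw"]}

```bash
ls; mkdir -p pics; cat > h.py <<'E'
from rig import *
import numpy as np, cv2, json
from scipy.spatial.transform import Rotation as R
def rot(q): q=np.array(q); return R.from_quat([q[1],q[2],q[3],q[0]]).as_matrix() if q.shape==(4,) else q
def grab(n,f=None):
    d=grab_frame(n)
    if f: cv2.imwrite('pics/'+f,d['frame'][:,:,::-1])
    return d
def ray(d,uv):
    p=cv2.undistortPoints(np.array(uv,float).reshape(-1,1,2),np.array(d['mtx']),np.array(d['D'])).reshape(-1,2)
    return np.c_[p,np.ones(len(p))]@rot(d['attitude']).T
def plane(d,uv,z):
    r=ray(d,uv); o=np.array(d['position']); return o+r*((z-o[2])/r[:,2])[:,None]
def proj(d,X):
    Rm=rot(d['attitude']); rv=cv2.Rodrigues(Rm.T)[0]; t=-Rm.T@np.array(d['position'])
    return cv2.projectPoints(np.array(X,float).reshape(-1,3),rv,t,np.array(d['mtx']),np.array(d['D']))[0].reshape(-1,2)
E
python3 - <<'E'
from h import *
import pickle
for n in['top','side','wrist']:
    d=grab(n,n+'0.png'); print(n,d['position'],d['attitude'],d['mtx'][0][0]); pickle.dump(d,open(n+'0.pkl','wb'))
s=get_state(); print(s)
E
```

```text
pics
top [2.62867891e-01 6.78649075e-04 1.27306987e+00] [-0.05787653  0.7095167  -0.69922983  0.0656811 ] 449.8026107593906
side [-0.33183031 -0.92728788  1.07309217] [-0.40397356  0.84596943 -0.31234994  0.15355328] 543.576455701504
wrist [ 0.26847545 -0.45792168  0.3736973 ] [ 0.13327664  0.81594518 -0.55517574 -0.09083336] 329.40023731628094
{'time': 0.15, 'qpos': array([-1.19400917e+00,  1.26259134e-01, -4.03685263e-02,  1.40540380e+00,
       -1.83408249e-05,  1.57077728e+00]), 'joint_vel': array([-0.00027357, -0.00213979,  0.00352278, -0.00027315, -0.00071001,
       -0.00050788]), 'effort': array([-1.85076528e-04, -4.36278820e+01,  3.53147614e+01,  1.37271389e-02,
       -3.32635670e-05,  1.41868068e-05]), 'ee_pos': array([ 0.19307909, -0.48796396,  0.30330145]), 'eef_rot': array([-6.04923915e-04,  9.82304383e-01,  1.87290462e-01, -1.24661080e-04]), 'ft_force': array([-0.25126233,  0.29534714,  0.23177847]), 'wrist_torque': array([ 0.03218676, -0.02234716,  0.01080712]), 'finger_force': 0.0, 'gripper_width': 0.08560602828475308}
```

View pics/top0.png

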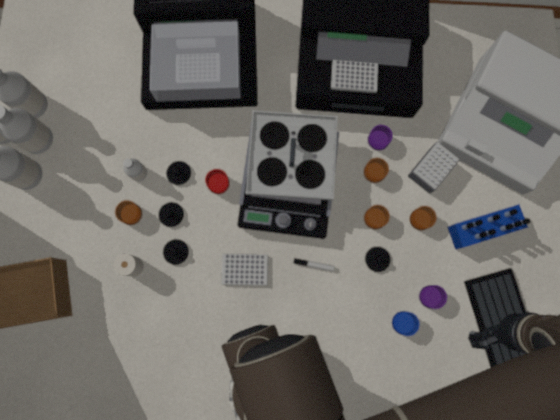

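View pics/side0.png

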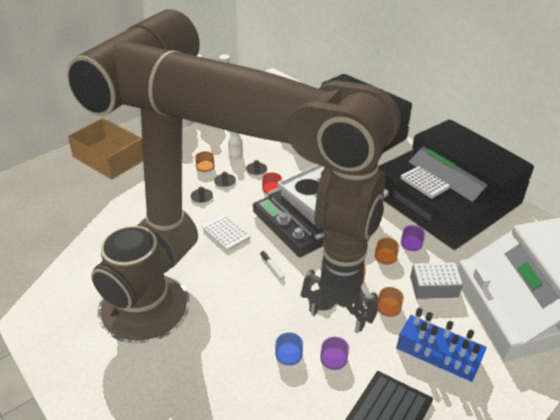

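The top view shows the platform at about (292,157), amber dishes at (128,212), (376,170), (376,216) and (423,218), and lids at (179,173), (171,214), (176,252) and (378,259). Not meant are the red dish (217,181), the purple ones (380,137) and (433,297), and the blue one (405,323).

```bash
cat > m.py <<'E'
from h import *
import pickle,sys
d=pickle.load(open('top0.pkl','rb'));im=d['frame'];hsv=cv2.cvtColor(im,cv2.COLOR_RGB2HSV)
def blobs(m,z,lo,hi,name):
    n,l,s,c=cv2.connectedComponentsWithStats(m.astype(np.uint8))
    for i in range(1,n):
        if lo<s[i,4]<hi: print(name,c[i].round(1),s[i,2:5],plane(d,c[i],z)[0].round(4))
H,S,V=[hsv[:,:,i].astype(int) for i in range(3)]
amb=(H>5)&(H<20)&(S>130); blobs(amb,0.03,150,1500,'amber')
blk=(V<60); blobs(blk,0.008,150,900,'black')
blobs((H>45)&(H<80)&(S>70),0.07,30,500,'green')
print([ (int(S[y,x]),int(V[y,x])) for x,y in [(253,180),(292,195),(320,130),(284,220),(264,170),(230,200)]])
big=cv2.resize(im[95:245,225:350],None,fx=4.5,fy=4.5,interpolation=cv2.INTER_CUBIC)[:600]
big=cv2.resize(im[100:240,230:345],None,fx=4,fy=4,interpolation=cv2.INTER_CUBIC)
cv2.imwrite('pics/topcrop.png',big[:,:,::-1])
E
python3 m.py
```

```text
amber [375.7 169.9] [ 24  23 417] [ 0.6215 -0.2844  0.03  ]
amber [128.2 212.4] [ 25  23 428] [0.4862 0.4171 0.03  ]
amber [376.3 216.8] [ 24  23 419] [ 0.4847 -0.2826  0.03  ]
amber [422.6 217.9] [ 25  23 429] [ 0.4836 -0.4153  0.03  ]
black [274.1 135. ] [ 29  27 611] [0.7292 0.0095 0.008 ]
black [311.6 137.8] [ 29  27 612] [ 0.7228 -0.1014  0.008 ]
black [271.5 171.3] [ 29  28 636] [0.6182 0.0152 0.008 ]
black [309.6 173.7] [ 29  28 642] [ 0.6127 -0.0958  0.008 ]
black [178.5 172.8] [ 24  23 425] [0.6095 0.2857 0.008 ]
black [170.8 214.2] [ 24  24 446] [0.4868 0.3011 0.008 ]
black [175.6 251.6] [ 24  25 467] [0.3799 0.2817 0.008 ]
black [377.5 259.1] [ 24  25 460] [ 0.3673 -0.2885  0.008 ]
black [ 61.3 287.4] [ 18  57 675] [0.2732 0.6002 0.008 ]
black [241.4 397.6] [ 22  48 162] [-0.0114  0.086   0.008 ]
black [385.2 415.9] [ 35  10 197] [-0.0565 -0.3024  0.008 ]
green [346.8  35. ] [ 39  10 249] [ 1.0241 -0.2015  0.07  ]
green [515.9 122.9] [ 30  22 319] [ 0.7606 -0.6916  0.07  ]
green [257.4 216.9] [ 22   9 140] [0.4721 0.0505 0.07  ]
[(6, 137), (6, 130), (31, 25), (9, 89), (51, 25), (22, 117)]
```

View pics/topcrop.png

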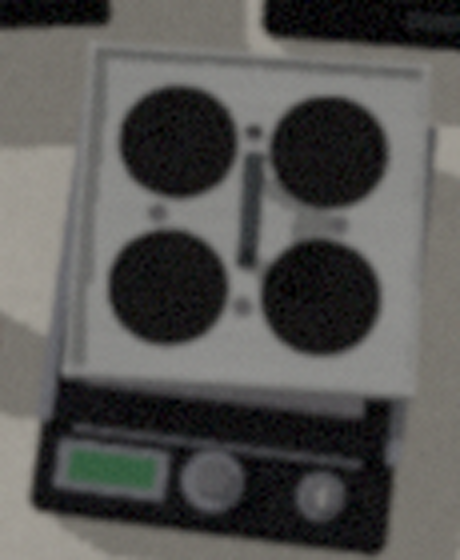

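The crop shows the start button at about (283,220), the taller speed knob at (310,224), and the handle bar along the platform's x. All four amber dishes are present. I'll move the wrist camera over the shaker to measure the yaw.

>>> {"op": "drive_tool", "data": {
  "rotation": [
    [0,0,0.89],
    [0,0,0.89],
    [0,0,0.89],
    [0,0,0.89],
    [0,0,0.89]
  ],
  "delta_pos": [
    [0,0,-0.66],
    [0,0,-0.66],
    [0,0,-0.66],
    [0,0,-0.66],
    [0,0,-0.66]
  ],
  "jaw": [-1,-1,-1,-1,-1]
}}

```text
time: 0.57
ee_pos: [0.1931, -0.488, 0.4035]
eef_rot: [-0.0, 0.999, -0.047, -0.0]
ft_force: [-0.4, -0.5, -0.5]
gripper_width: 0.0857
finger_force: 0.0
```

>>> {"op": "drive_tool", "data": {
  "rotation": [
    [0,0,0],
    [0,0,0],
    [0,0,0],
    [0,0,0],
    [0,0,0],
    [0,0,0],
    [0,0,0],
    [0,0,0]
  ],
  "delta_pos": [
    [0.55,-0.98,0],
    [0.55,-0.98,0],
    [0.55,-0.98,0],
    [0.55,-0.98,0],
    [0.55,-0.98,0],
    [0.55,-0.98,0],
    [0.55,-0.98,0],
    [0.55,-0.98,0]
  ],
  "jaw": [-1,-1,-1,-1,-1,-1,-1,-1]
}}

```text
time: 1.23
ee_pos: [0.3461, -0.2641, 0.4028]
eef_rot: [-0.0, 0.999, -0.045, -0.0]
ft_force: [0.2, -0.4, 0.1]
gripper_width: 0.0854
finger_force: 0.0
```

>>> {"op": "drive_tool", "data": {
  "rotation": [
    [0,0,0],
    [0,0,0],
    [0,0,0],
    [0,0,0],
    [0,0,0],
    [0,0,0],
    [0,0,0],
    [0,0,0]
  ],
  "delta_pos": [
    [0.55,-0.98,0],
    [0.55,-0.98,0],
    [0.55,-0.98,0],
    [0.55,-0.98,0],
    [0.55,-0.98,0],
    [0.55,-0.98,0],
    [0.55,-0.98,0],
    [0,0,0]
  ],
  "jaw": [-1,-1,-1,-1,-1,-1,-1,-1]
}}

```text
time: 1.9
ee_pos: [0.4814, -0.0671, 0.4017]
eef_rot: [-0.001, 0.999, -0.042, -0.0]
ft_force: [-0.5, 0.5, -0.5]
gripper_width: 0.0861
finger_force: 0.0
```

```bash
cat >> h.py <<'E'
def pose():
    s=get_state(); M=rot(s['eef_rot']); return np.array(s['ee_pos']),M,np.degrees(np.arctan2(M[1,0],M[0,0])),s
def to(xyz,yaw=None):
    "print delta in tool units to TCP target; translation AFTER rotation to yaw"
    p,M,y,s=pose()
    t=np.radians(y if yaw is None else yaw); X=np.array([np.cos(t),np.sin(t),0]);Y=np.array([np.sin(t),-np.cos(t),0])
    d=np.array(xyz)-p; print('yaw now',round(y,2),'turn z units',0 if yaw is None else round((y-yaw)/6,3),'shift units',(np.array([d@X,d@Y,-d[2]])/.03).round(3))
E
python3 - <<'E'
from h import *
import pickle
p,M,y,s=pose();print(p,y,s['qpos'],M[2])
d=grab('wrist','w1.png');pickle.dump(d,open('w1.pkl','wb'));print(d['position'],rot(d['attitude'])[:,2])
E
```

```text
[ 0.48137806 -0.06712853  0.40168136] -4.817911210659453 [-1.39354170e-01  7.33750025e-02  1.16998559e-01  1.61546143e+00
  1.73779508e-03  3.08632684e+00] [-9.43966956e-04 -1.79267280e-03 -9.99997948e-01]
[ 0.56225127 -0.07418828  0.47211415] [-0.31752304  0.02784845 -0.94784154]
```

View pics/w1.png

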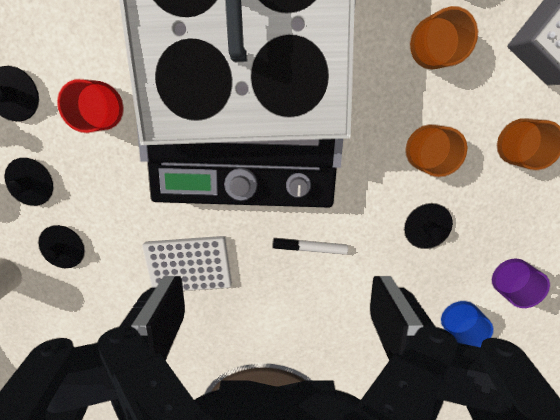

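```bash
python3 - <<'E'
from h import *
import pickle
d=pickle.load(open('w1.pkl','rb'));im=d['frame']
c=cv2.resize(im[105:220,115:375],None,fx=3,fy=3,interpolation=cv2.INTER_CUBIC);cv2.imwrite('pics/w1c.png',c[:,:,::-1])
hsv=cv2.cvtColor(im,cv2.COLOR_RGB2HSV)
H,S,V=[hsv[:,:,i].astype(int) for i in range(3)]
def blobs(m,z,lo,hi,name):
    n,l,s,c=cv2.connectedComponentsWithStats(m.astype(np.uint8))
    for i in range(1,n):
        if lo<s[i,4]<hi: print(name,c[i].round(1),s[i,:5],plane(d,c[i],z)[0].round(4))
blobs((H>5)&(H<20)&(S>150),.0225,800,6000,'amber')
blobs((H>45)&(H<80)&(S>70),.062,100,5000,'green')
blobs(V<45,.091,1000,9000,'pad')
E
```

```text
amber [444.   38.2] [ 410    7   68   62 3180] [ 0.623  -0.2884  0.0225]
amber [529.9 143.2] [ 498  119   62   51 2634] [ 0.483  -0.4183  0.0225]
amber [436.4 149.5] [ 406  125   61   52 2450] [ 0.484  -0.2862  0.0225]
green [187.6 181.6] [165 173  46  18 742] [0.4763 0.048  0.062 ]
pad [289.2  75.4] [ 252   35   76   82 4868] [ 0.589  -0.0896  0.091 ]
pad [193.2  78.9] [ 156   39   76   81 4780] [0.5947 0.0143 0.091 ]
pad [16.7 94.2] [   0   66   39   55 1750] [0.5996 0.2169 0.091 ]
pad [250.9 171. ] [ 147  139  189   68 7839] [ 0.4885 -0.0371  0.091 ]
pad [ 28.5 181.2] [   5  158   48   47 1748] [0.5003 0.2344 0.091 ]
pad [428.2 225.5] [ 405  204   48   44 1621] [ 0.4017 -0.2498  0.091 ]
pad [ 61.1 246.3] [  39  226   45   42 1471] [0.4124 0.2187 0.091 ]
```

View pics/w1c.png

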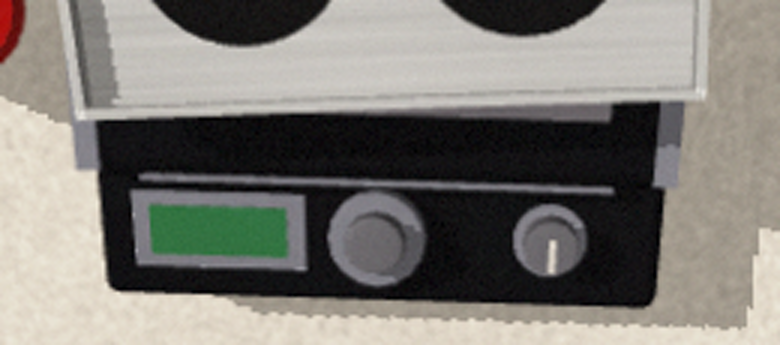

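```bash
python3 - <<'E'
from h import *
import pickle
d=pickle.load(open('w1.pkl','rb'))
c=lambda *p: np.array(p)/3+[115,105]
f=lambda a,z: plane(d,a,z)[:,:2]
def yaw(P): v=P[0]-P[1]; return np.degrees(np.arctan2(-v[0],v[1]))
for n,a,z in [('line',c([138,177],[613,190]),.062),('front',c([118,292],[640,305]),.05),('carr',c([430,113],[612,121]),.075)]:
    P=f(a,z);print(n,P.round(4).tolist(),yaw(P),np.linalg.norm(P[0]-P[1]))
b=f(c([375,243]),.07)[0];k=f(c([612,121]),.075)[0];print('btn',b)
for yd in(-6,-7,-8):
    Rm=np.array([[np.cos(np.radians(yd)),-np.sin(np.radians(yd))],[np.sin(np.radians(yd)),np.cos(np.radians(yd))]])
    print(yd,b+Rm@[.15,0],k-Rm@[-.095,-.095])
t=pickle.load(open('top0.pkl','rb'))
P=plane(t,[[274.1,135],[311.6,137.8],[271.5,171.3],[309.6,173.7]],.091)[:,:2];print('plat',P.mean(0),yaw(P[[0,1]]),yaw(P[[2,3]]),[np.degrees(np.arctan2(*(P[i]-P[i+2])[::-1])) for i in(0,1)])
Q=f([[193.2,78.9],[289.2,75.4]],.091);print('plat w yaw',yaw(Q),np.linalg.norm(Q[0]-Q[1]),'btn top',plane(t,[[283,220.5]],.07), 'handle',plane(t,[[292.3,152.3]],.133))
for z in(.12,.126,.132): print(plane(d,[[236,50]],z))
E
```

```text
line [[0.5016, 0.0778], [0.479, -0.1204]] -6.526985488290337 0.19947697433016112
front [[0.4494, 0.1014], [0.4235, -0.1315]] -6.364158426306139 0.2343229509462885
carr [[0.5186, -0.048], [0.5094, -0.1198]] -7.317574177975211 0.07237337648944656
btn [ 0.46662605 -0.01930162]
-6 [ 0.61580433 -0.03498089] [ 0.61379675 -0.03527696]
-7 [ 0.61550797 -0.03758202] [ 0.61525644 -0.03711204]
-8 [ 0.61516626 -0.04017759] [ 0.61668388 -0.03897232]
plat [ 0.6439817  -0.04023036] -3.424605475370369 -2.7408990848394224 [np.float64(-2.969749706981406), np.float64(-3.023538317897102)]
plat w yaw -3.135945301671751 0.10405640699574885 btn top [[ 0.4632773  -0.01897983  0.07      ]] handle [[ 0.63596345 -0.04028064  0.133     ]]
[[ 0.61476454 -0.03831673  0.12      ]]
[[ 0.61386972 -0.03892797  0.126     ]]
[[ 0.6129749  -0.03953922  0.132     ]]
```

Shaker measured: carriage at about (0.6155, -0.037) with yaw -6.7°, platform at about (0.644, -0.040) with yaw -3°. Next I turn the tool to yaw 177° and go to the handle.

>>> {"op": "drive_tool", "data": {
  "rotation": [
    [0,0,-0.98],
    [0,0,-0.98],
    [0,0,-0.98],
    [0,0,-0.98],
    [0,0,-0.98],
    [0,0,-0.98],
    [0,0,-0.98],
    [0,0,-0.98],
    [0,0,-0.98],
    [0,0,-0.98],
    [0,0,-0.98],
    [0,0,-0.98]
  ],
  "delta_pos": [
    [0,0,0],
    [0,0,0],
    [0,0,0],
    [0,0,0],
    [0,0,0],
    [0,0,0],
    [0,0,0],
    [0,0,0],
    [0,0,0],
    [0,0,0],
    [0,0,0],
    [0,0,0]
  ],
  "jaw": [0,0,0,0,0,0,0,0,0,0,0,0]
}}

```text
time: 2.95
ee_pos: [0.4783, -0.0719, 0.4029]
eef_rot: [0.0, 0.84, 0.542, -0.0]
ft_force: [1.0, 0.0, 0.1]
gripper_width: 0.0428
finger_force: 0.0
```

>>> {"op": "drive_tool", "data": {
  "rotation": [
    [0,0,-0.98],
    [0,0,-0.98],
    [0,0,-0.98],
    [0,0,-0.98],
    [0,0,-0.98],
    [0,0,-0.98],
    [0,0,-0.98],
    [0,0,-0.98],
    [0,0,-0.98],
    [0,0,-0.98],
    [0,0,-0.98],
    [0,0,-0.98]
  ],
  "delta_pos": [
    [0,0,0],
    [0,0,0],
    [0,0,0],
    [0,0,0],
    [0,0,0],
    [0,0,0],
    [0,0,0],
    [0,0,0],
    [0,0,0],
    [0,0,0],
    [0,0,0],
    [0,0,0]
  ],
  "jaw": [0,0,0,0,0,0,0,0,0,0,0,0]
}}

```text
time: 3.95
ee_pos: [0.4783, -0.0719, 0.4029]
eef_rot: [-0.0, 0.373, 0.928, -0.0]
ft_force: [0.4, 0.6, -0.3]
gripper_width: 0.0426
finger_force: 0.0
```

>>> {"op": "drive_tool", "data": {
  "rotation": [
    [0,0,-0.98],
    [0,0,-0.98],
    [0,0,-0.98],
    [0,0,-0.98],
    [0,0,-0.98],
    [0,0,-0.98],
    [0,0,-0.9],
    [0,0,0],
    [0,0,0]
  ],
  "delta_pos": [
    [-0.7,0.15,0.5],
    [-0.7,0.15,0.5],
    [-0.7,0.15,0.5],
    [-0.7,0.15,0.5],
    [-0.7,0.15,0.5],
    [-0.7,0.15,0.5],
    [-0.7,0.15,0.5],
    [0,0,0],
    [0,0,0]
  ],
  "jaw": [0,0,0,0,0,0,0,0,0]
}}

```text
time: 4.7
ee_pos: [0.6213, -0.1081, 0.296]
eef_rot: [-0.002, 0.03, 1.0, 0.0]
ft_force: [0.2, -0.5, 0.0]
gripper_width: 0.0428
finger_force: 0.0
```

```bash
python3 - <<'E'
from h import *
import pickle
to([.644,-.040,.180],177)
d=grab('wrist','w2.png');pickle.dump(d,open('w2.pkl','wb'))
E
```

```text
yaw now 176.58 turn z units -0.07 shift units [-0.637  2.306  3.867]
```

View pics/w2.png

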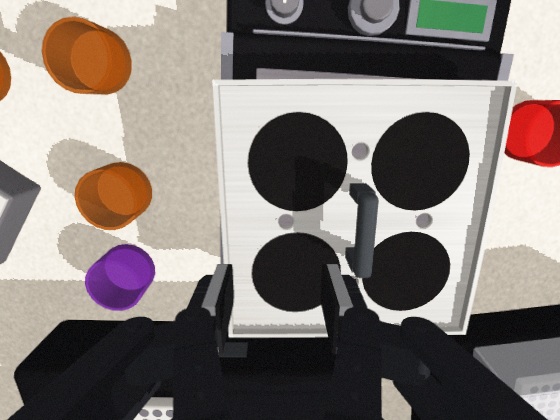

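The view shows the handle bar clear in the open at (366,235). I'll line up, descend and grip.

>>> {"op": "drive_tool", "data": {
  "rotation": [
    [0,0,-0.07],
    [0,0,0],
    [0,0,0],
    [0,0,0],
    [0,0,0],
    [0,0,0],
    [0,0,0],
    [0,0,0],
    [0,0,0],
    [0,0,0]
  ],
  "delta_pos": [
    [-0.21,0.77,0],
    [-0.21,0.77,0],
    [-0.22,0.77,0],
    [0,0,0],
    [0,0,0.7],
    [0,0,0.7],
    [0,0,0.7],
    [0,0,0.7],
    [0,0,0.7],
    [0,0,0.36]
  ],
  "jaw": [0,0,0,0,0,0,0,0,0,0]
}}

```text
time: 5.58
ee_pos: [0.643, -0.0399, 0.181]
eef_rot: [-0.001, 0.026, 1.0, -0.0]
ft_force: [-0.1, -0.3, -0.1]
gripper_width: 0.0425
finger_force: 0.0
```

>>> {"op": "drive_tool", "data": {
  "rotation": [
    [0,0,0],
    [0,0,0],
    [0,0,0],
    [0,0,0],
    [0,0,0],
    [0,0,0]
  ],
  "delta_pos": [
    [0,0,0],
    [0,0,0],
    [0,0,0],
    [0,0,0],
    [0,0,0],
    [0,0,0]
  ],
  "jaw": [0,1,1,1,1,1],
  "force": 50
}}

```text
time: 6.08
ee_pos: [0.6452, -0.0392, 0.1843]
eef_rot: [0.002, 0.025, 1.0, -0.0]
ft_force: [-2.0, -1.0, 6.8]
gripper_width: 0.0132
finger_force: 52.0
```

```bash
python3 - <<'E'
from h import *
import pickle
to([.6155,-.037,.180],173.3); p,M,y,s=pose(); print(p,s['ft_force'])
d=grab('wrist','w3.png');pickle.dump(d,open('w3.pkl','wb'))
hsv=cv2.cvtColor(d['frame'],cv2.COLOR_RGB2HSV);m=(hsv[:,:,2]<45).astype(np.uint8)
n,l,st,c=cv2.connectedComponentsWithStats(m)
for i in range(1,n):
    if 3000<st[i,4]<30000: print(c[i],st[i],plane(d,c[i],.091).round(4))
E
```

```text
yaw now 177.1 turn z units 0.633 shift units [ 0.99  -0.042  0.143]
[ 0.64515193 -0.03921465  0.18428718] [-2.02926258 -0.96398939  6.75171499]
[172.81176797 154.7846396 ] [   90    72   167   167 21601] [[ 0.5848 -0.0883  0.091 ]]
[381.18023364 154.87683108] [  299    72   166   167 21572] [[0.5901 0.0152 0.091 ]]
```

View pics/w3.png

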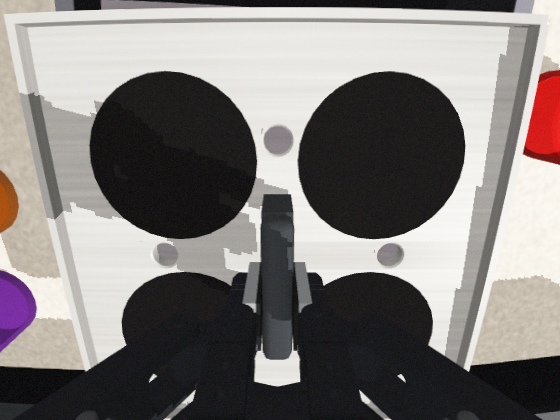

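Gripped (13 mm opening), holes visible at (278,140), (165,254) and (390,254). Now I slide it square.

>>> {"op": "drive_tool", "data": {
  "rotation": [
    [0,0,0],
    [0,0,0.1],
    [0,0,0.1],
    [0,0,0.1],
    [0,0,0.1],
    [0,0,0.1],
    [0,0,0.11],
    [0,0,0],
    [0,0,0]
  ],
  "delta_pos": [
    [0,0,-0.1],
    [0.16,0,0],
    [0.16,0,0],
    [0.16,0,0],
    [0.16,0,0],
    [0.16,0,0],
    [0.17,0,0],
    [0,0,0],
    [0,0,0]
  ],
  "jaw": [1,1,1,1,1,1,1,1,1]
}}

```text
time: 6.88
ee_pos: [0.615, -0.0368, 0.1851]
eef_rot: [-0.0, 0.057, 0.998, -0.0]
ft_force: [0.2, 0.3, -5.3]
gripper_width: 0.0129
finger_force: 50.3
```

```bash
python3 - <<'E'
from h import *
import pickle
p,M,y,s=pose(); print(p,y,s['ft_force'])
d=grab('wrist','w4.png');pickle.dump(d,open('w4.pkl','wb'))
hsv=cv2.cvtColor(d['frame'],cv2.COLOR_RGB2HSV);m=(hsv[:,:,2]<45).astype(np.uint8)
n,l,st,c=cv2.connectedComponentsWithStats(m)
for i in range(1,n):
    if 3000<st[i,4]<30000: print(c[i],st[i],plane(d,c[i],.091).round(4))
E
```

```text
[ 0.61502414 -0.03675258  0.18505606] 173.4479529937179 [ 0.20351801  0.31180166 -5.26273267]
[172.83673848 154.93527913] [   90    72   167   167 21585] [[ 0.5515 -0.0822  0.091 ]]
[381.04914987 154.99865279] [  299    72   166   167 21526] [[0.5635 0.0213 0.091 ]]
```

View pics/w4.png

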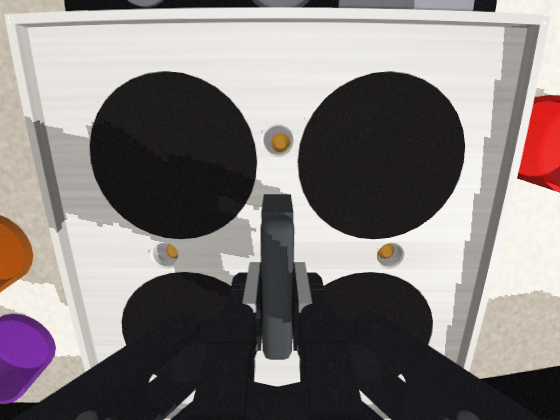

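Brass pins are visible in all three holes: (280,142), (171,252) and (386,252). They sit about 2 mm toward +v, so I shift 2 mm and lower.

>>> {"op": "drive_tool", "data": {
  "rotation": [
    [0,0,0],
    [0,0,0],
    [0,0,0],
    [0,0,0],
    [0,0,0],
    [0,0,0],
    [0,0,0],
    [0,0,0]
  ],
  "delta_pos": [
    [-0.07,0.015,0],
    [0,0,0],
    [0,0,0.07],
    [0,0,0.07],
    [0,0,0.07],
    [0,0,0.07],
    [0,0,0.06],
    [0,0,0]
  ],
  "jaw": [1,1,1,1,1,1,1,1]
}}

```text
time: 7.6
ee_pos: [0.6175, -0.0366, 0.1765]
eef_rot: [0.001, 0.057, 0.998, -0.0]
ft_force: [-4.2, 0.0, 4.5]
gripper_width: 0.0132
finger_force: 51.5
```

```bash
python3 - <<'E'
from h import *
p,M,y,s=pose(); print(p,y,s['ft_force'])
d=grab('wrist','w5.png')
E
```

```text
[ 0.61747326 -0.03656836  0.17648526] 173.44807116370043 [-4.18104702  0.02805112  4.46052238]
```

View pics/w5.png

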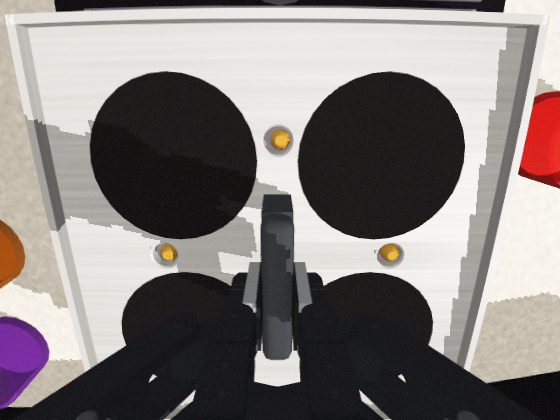

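>>> {"op": "drive_tool", "data": {
  "rotation": [
    [0,0,0],
    [0,0,0],
    [0,0,0]
  ],
  "delta_pos": [
    [0.03,0,0],
    [0,0,0.08],
    [0,0,0.08]
  ],
  "jaw": [1,1,1]
}}

```text
time: 7.9
ee_pos: [0.6172, -0.0366, 0.1763]
eef_rot: [0.003, 0.057, 0.998, -0.0]
ft_force: [-19.3, 0.6, 47.6]
gripper_width: 0.0128
finger_force: 57.5
```

>>> {"op": "drive_tool", "data": {
  "rotation": [
    [0,0,0],
    [0,0,0],
    [0,0,0],
    [0,0,0],
    [0,0,0],
    [0,0,0],
    [0,0,0],
    [0,0,0]
  ],
  "delta_pos": [
    [0,0,0],
    [0,0,0],
    [0,0,0],
    [0,0,0],
    [0,0,-0.5],
    [0,0,-0.8],
    [0,0,-0.9],
    [0,0,-0.9]
  ],
  "jaw": [0,0,0,0,0,0,0,0]
}}

```text
time: 8.57
ee_pos: [0.6165, -0.0364, 0.263]
eef_rot: [-0.001, 0.057, 0.998, 0.0]
ft_force: [0.3, -0.2, 0.3]
gripper_width: 0.0429
finger_force: 0.0
```

```bash
python3 - <<'E'
from h import *
import pickle
p,M,y,s=pose(); print(p,y,s['ft_force'],s['qpos'])
d=grab('wrist','w6.png');pickle.dump(d,open('w6.pkl','wb'))
hsv=cv2.cvtColor(d['frame'],cv2.COLOR_RGB2HSV);m=(hsv[:,:,2]<45).astype(np.uint8)
n,l,st,c=cv2.connectedComponentsWithStats(m)
for i in range(1,n):
    if 3000<st[i,4]<30000:
        print(c[i],st[i],[plane(d,c[i],z)[0,:2].round(4) for z in (.083,.091)])
E
```

```text
[ 0.61646399 -0.03644201  0.26302333] 173.44873456966158 [ 0.28296627 -0.19825981  0.26058257] [-5.90528940e-02  3.06411868e-01  9.66416157e-02  1.36299950e+00
  1.94757811e-05  5.52881504e-02]
[190.17614424  22.42533518] [ 121    0  157   46 4326] [array([ 0.4747, -0.0801]), array([ 0.4766, -0.0785])]
[207.75854523 140.82211338] [ 153   85  110  112 9596] [array([ 0.5552, -0.0821]), array([ 0.5545, -0.0803])]
[346.25935968 140.83387215] [ 292   86  110  111 9589] [array([0.5671, 0.0212]), array([0.5661, 0.0197])]
```

View pics/w6.png

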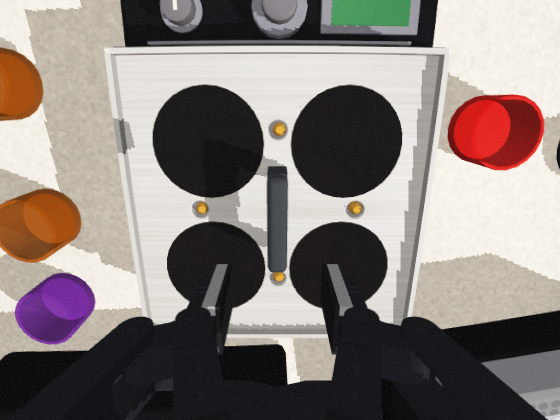

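The holes sit over all four brass pins, (279,129), (201,209), (356,209) and (278,277). Pad spacing comes out at 104 mm for the seated height, so the platform is home. Next I turn so the jaws close along shaker x and go to the first dish.

>>> {"op": "drive_tool", "data": {
  "rotation": [
    [0,0,1],
    [0,0,1],
    [0,0,1],
    [0,0,1],
    [0,0,1],
    [0,0,1],
    [0,0,1],
    [0,0,1],
    [0,0,1],
    [0,0,1],
    [0,0,1],
    [0,0,1]
  ],
  "delta_pos": [
    [0,0,0],
    [0,0,0],
    [0,0,0],
    [0,0,0],
    [0,0,0],
    [0,0,0],
    [0,0,0],
    [0,0,0],
    [0,0,0],
    [0,0,0],
    [0,0,0],
    [0,0,0]
  ],
  "jaw": [-1,-1,-1,-1,-1,-1,-1,-1,-1,-1,-1,-1]
}}

```text
time: 9.62
ee_pos: [0.6168, -0.0365, 0.2623]
eef_rot: [-0.0, 0.635, 0.772, -0.0]
ft_force: [-0.2, -0.5, -0.0]
gripper_width: 0.0857
finger_force: 0.0
```

>>> {"op": "drive_tool", "data": {
  "rotation": [
    [0,0,1],
    [0,0,1],
    [0,0,1],
    [0,0,0],
    [0,0,0],
    [0,0,0],
    [0,0,0],
    [0,0,0],
    [0,0,0],
    [0,0,0],
    [0,0,0],
    [0,0,0]
  ],
  "delta_pos": [
    [0,0,0],
    [0,0,0],
    [0,0,0],
    [-0.97,0.113,0],
    [-0.97,0.113,0],
    [-0.97,0.113,0],
    [-0.97,0.113,0],
    [-0.97,0.113,0],
    [-0.97,0.113,0],
    [-0.97,0.113,0],
    [-0.97,0.113,0],
    [-0.97,0.113,0]
  ],
  "jaw": [-1,-1,-1,-1,-1,-1,-1,-1,-1,-1,-1,-1]
}}

```text
time: 10.62
ee_pos: [0.6171, -0.3017, 0.2623]
eef_rot: [-0.0, 0.746, 0.666, -0.0]
ft_force: [0.8, -0.2, 0.4]
gripper_width: 0.0852
finger_force: 0.0
```

>>> {"op": "drive_tool", "data": {
  "rotation": [
    [0,0,0],
    [0,0,0],
    [0,0,0]
  ],
  "delta_pos": [
    [-0.97,0.113,0],
    [0,0,0],
    [0,0,0]
  ],
  "jaw": [-1,-1,-1]
}}

```text
time: 10.87
ee_pos: [0.6169, -0.3311, 0.2616]
eef_rot: [-0.001, 0.747, 0.665, -0.0]
ft_force: [0.8, 0.0, -0.5]
gripper_width: 0.0855
finger_force: 0.0
```

```bash
cat >> h.py <<'E'
def see(cam='wrist',f=None,zd=.0225,zl=.008):
    "list amber dishes and black lids; each as (pixel, area, bbox, world at z)"
    d=grab(cam,f); hsv=cv2.cvtColor(d['frame'],cv2.COLOR_RGB2HSV); H,S,V=[hsv[:,:,i].astype(int) for i in range(3)]
    lo=800 if cam=='wrist' else 200
    for nm,m,z in(('amber',(H>5)&(H<20)&(S>130),zd),('black',V<45 if cam=='wrist' else V<60,zl)):
        m=cv2.morphologyEx(m.astype(np.uint8),cv2.MORPH_OPEN,np.ones((3,3)))
        n,l,s,c=cv2.connectedComponentsWithStats(m)
        for i in range(1,n):
            if lo<s[i,4]<(30000 if cam=='wrist' else 900): print(nm,c[i].round(),s[i].tolist(),plane(d,c[i],z)[0,:2].round(4))
    return d
E
python3 - <<'E'
from h import *
see('wrist','w7.png'); see('top','t1.png'); to([.622,-.2865,.075],83.4); print(pose()[0])
E
```

```text
amber [277. 145.] [240, 107, 75, 76, 4486] [ 0.6215 -0.2869]
amber [130. 159.] [87, 123, 87, 75, 5112] [ 0.4809 -0.2831]
amber [162. 272.] [125, 246, 73, 61, 2431] [ 0.4841 -0.4054]
black [509. 139.] [447, 0, 113, 277, 27441] [ 0.8499 -0.3083]
black [ 31. 174.] [0, 139, 66, 70, 3650] [ 0.3672 -0.2866]
amber [376. 170.] [365, 159, 23, 23, 410] [ 0.6237 -0.2864]
amber [128. 212.] [117, 202, 24, 22, 416] [0.4875 0.4189]
black [458.  53.] [449, 37, 21, 34, 217] [ 1.0134 -0.5621]
black [488. 130.] [480, 114, 18, 35, 209] [ 0.7615 -0.6382]
black [274. 145.] [261, 132, 27, 26, 576] [0.6998 0.0092]
black [311. 149.] [298, 137, 27, 26, 582] [ 0.6868 -0.1   ]
black [178. 173.] [168, 162, 22, 22, 396] [0.6099 0.2858]
black [269. 181.] [255, 168, 29, 27, 609] [0.5898 0.022 ]
black [307. 185.] [293, 172, 28, 28, 613] [ 0.5775 -0.0874]
black [171. 214.] [160, 203, 23, 23, 422] [0.4867 0.3008]
black [307. 265.] [265, 237, 78, 62, 461] [ 0.347  -0.0902]
black [176. 252.] [164, 240, 24, 24, 447] [0.3798 0.2819]
black [408. 312.] [397, 293, 19, 33, 209] [ 0.2213 -0.3704]
yaw now 83.45 turn z units 0.008 shift units [ 1.426e+00 -4.000e-03  6.246e+00]
[ 0.61720849 -0.32900591  0.2623688 ]
```

View pics/w7.png

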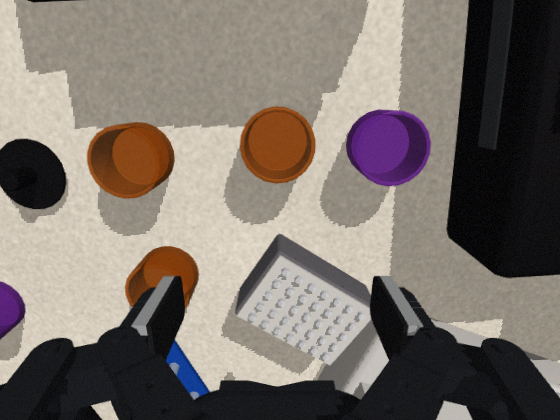

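Amber dish at (277,145), world (0.6215, -0.287), next to the purple one at (388,147), which is not meant. I'll grasp it.

>>> {"op": "drive_tool", "data": {
  "rotation": [
    [0,0,0],
    [0,0,0],
    [0,0,0],
    [0,0,0],
    [0,0,0],
    [0,0,0],
    [0,0,0],
    [0,0,0],
    [0,0,0],
    [0,0,0],
    [0,0,0]
  ],
  "delta_pos": [
    [0.7,0,0],
    [0.71,0,0],
    [0,0,0],
    [0,0,0.9],
    [0,0,0.9],
    [0,0,0.9],
    [0,0,0.9],
    [0,0,0.9],
    [0,0,0.9],
    [0,0,0.7],
    [0,0,0.15]
  ],
  "jaw": [-1,-1,-1,-1,-1,-1,-1,-1,-1,-1,-1]
}}

```text
time: 11.88
ee_pos: [0.6201, -0.2853, 0.0713]
eef_rot: [-0.003, 0.746, 0.666, -0.001]
ft_force: [-0.6, 0.3, 0.4]
gripper_width: 0.0856
finger_force: 0.0
```

>>> {"op": "drive_tool", "data": {
  "rotation": [
    [0,0,0],
    [0,0,0],
    [0,0,0],
    [0,0,0],
    [0,0,0],
    [0,0,0]
  ],
  "delta_pos": [
    [0,0,0],
    [0,0,0],
    [0,0,0],
    [0,0,0],
    [0,0,0],
    [0,0,0]
  ],
  "jaw": [0,0,0,0,0,0],
  "force": 25
}}

```text
time: 12.38
ee_pos: [0.6224, -0.2876, 0.0766]
eef_rot: [0.001, 0.746, 0.666, 0.0]
ft_force: [2.0, -0.5, 2.2]
gripper_width: 0.0659
finger_force: 28.5
```

>>> {"op": "drive_tool", "data": {
  "rotation": [
    [0,0,0],
    [0,0,0],
    [0,0,0],
    [0,0,0],
    [0,0,0],
    [0,0,0]
  ],
  "delta_pos": [
    [0,0,-0.5],
    [0,0,-1],
    [0,0,-1],
    [0,0,-1],
    [0,0,-1],
    [0,0,-1]
  ],
  "jaw": [0,0,0,0,0,0]
}}

```text
time: 12.88
ee_pos: [0.6217, -0.2874, 0.2425]
eef_rot: [0.0, 0.746, 0.666, 0.0]
ft_force: [1.1, -1.5, -1.0]
gripper_width: 0.066
finger_force: 28.6
```

```bash
python3 - <<'E'
from h import *
d=see('wrist','w8.png'); to([.6599,-.0942,.159],83.4); print(pose()[0])
E
```

```text
amber [128. 209.] [84, 170, 88, 81, 5337] [ 0.481  -0.2841]
amber [277. 303.] [190, 211, 176, 176, 23845] [ 0.608  -0.4013]
black [116.  37.] [0, 0, 384, 52, 3844] [ 0.5015 -0.1369]
black [ 28. 220.] [0, 186, 62, 68, 3441] [ 0.3685 -0.287 ]
yaw now 83.44 turn z units 0.007 shift units [6.559 0.477 3.023]
[ 0.6230829  -0.2880154   0.24968893]
```

>>> {"op": "drive_tool", "data": {
  "rotation": [
    [0,0,0],
    [0,0,0],
    [0,0,0],
    [0,0,0],
    [0,0,0],
    [0,0,0],
    [0,0,0],
    [0,0,0],
    [0,0,0],
    [0,0,0],
    [0,0,0]
  ],
  "delta_pos": [
    [0.82,0.06,0],
    [0.82,0.06,0],
    [0.82,0.06,0],
    [0.82,0.06,0],
    [0.82,0.06,0],
    [0.82,0.06,0],
    [0.82,0.06,0],
    [0.82,0.06,0],
    [0,0,0],
    [0,0,0],
    [0,0,0]
  ],
  "jaw": [0,0,0,0,0,0,0,0,0,0,0]
}}

```text
time: 13.85
ee_pos: [0.6587, -0.0937, 0.2406]
eef_rot: [0.0, 0.746, 0.666, -0.0]
ft_force: [1.1, -0.1, -0.4]
gripper_width: 0.0658
finger_force: 28.6
```

```bash
python3 - <<'E'
from h import *
p,M,y,s=pose();print(p,y)
d=see('wrist','w8.png',zd=p[2]-.075+.0225,zl=.083); to([.6599,-.0942,.159],83.4)
E
```

```text
[ 0.65873642 -0.09373397  0.24064908] 83.4612491458988
amber [274. 301.] [190, 210, 176, 177, 22910] [ 0.6567 -0.0936]
black [120.  65.] [57, 0, 127, 134, 13468] [0.5694 0.0228]
black [281.  64.] [216, 0, 130, 133, 13907] [0.6724 0.0106]
black [ 23. 194.] [3, 163, 40, 68, 1533] [ 0.4742 -0.0528]
black [139. 217.] [84, 164, 111, 106, 9019] [ 0.5571 -0.0804]
black [281. 195.] [224, 164, 113, 70, 4738] [ 0.6631 -0.076 ]
yaw now 83.42 turn z units 0.003 shift units [0.005 0.042 2.722]
```

View pics/w8.png

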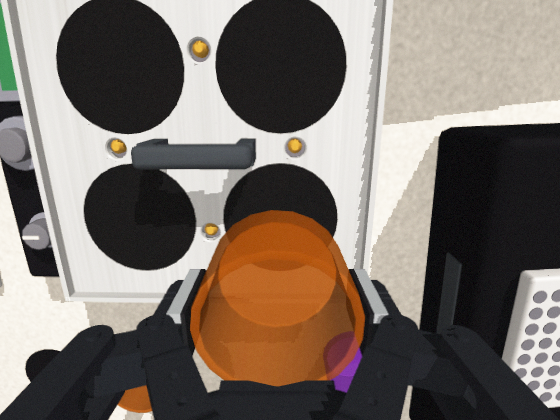

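Dish hangs upright over the far right pad (281,195). I'll lower it and release.

>>> {"op": "drive_tool", "data": {
  "rotation": [
    [0,0,0],
    [0,0,0],
    [0,0,0],
    [0,0,0],
    [0,0,0],
    [0,0,0],
    [0,0,0],
    [0,0,0]
  ],
  "delta_pos": [
    [0,0.04,0.6],
    [0,0,0.7],
    [0,0,0.7],
    [0,0,0.4],
    [0,0,0.2],
    [0,0,0.1],
    [0,0,0.05],
    [0,0,0]
  ],
  "jaw": [0,0,0,0,0,0,0,0]
}}

```text
time: 14.57
ee_pos: [0.6601, -0.0943, 0.1596]
eef_rot: [0.001, 0.747, 0.665, 0.0]
ft_force: [0.1, -0.3, -0.5]
gripper_width: 0.0658
finger_force: 28.6
```

>>> {"op": "drive_tool", "data": {
  "rotation": [
    [0,0,0],
    [0,0,0],
    [0,0,0],
    [0,0,0],
    [0,0,0],
    [0,0,0],
    [0,0,0],
    [0,0,0]
  ],
  "delta_pos": [
    [0,0,0],
    [0,0,0],
    [0,0,0],
    [0,0,0],
    [0,0,-0.3],
    [0,0,-0.9],
    [0,0,-1],
    [0,0,-1]
  ],
  "jaw": [-0.8,-0.8,-0.8,-0.8,-0.8,-0.8,-0.8,-0.8]
}}

```text
time: 15.23
ee_pos: [0.6596, -0.0936, 0.2555]
eef_rot: [-0.0, 0.746, 0.666, -0.0]
ft_force: [1.6, -0.1, 1.0]
gripper_width: 0.0767
finger_force: 0.0
```

```bash
python3 - <<'E'
from h import *
see('wrist','w9.png',zd=.083+.0225,zl=.083); to([.4845,-.335,.262],83.4)
E
```

```text
amber [278. 225.] [229, 171, 101, 107, 8428] [ 0.6596 -0.0954]
black [279.  66.] [219, 2, 121, 130, 12349] [0.6725 0.0111]
black [129.  67.] [70, 4, 119, 128, 11909] [0.5694 0.023 ]
black [ 12. 100.] [0, 51, 36, 77, 881] [0.4787 0.0138]
black [ 35. 189.] [14, 158, 41, 68, 1502] [ 0.4734 -0.0528]
black [146. 211.] [94, 161, 105, 100, 8143] [ 0.5571 -0.0804]
black [280. 184.] [226, 161, 107, 61, 1484] [ 0.6639 -0.0707]
yaw now 83.45 turn z units 0.009 shift units [-8.663 -4.923  0.032]
```

>>> {"op": "drive_tool", "data": {
  "rotation": [
    [0,0,0],
    [0,0,0],
    [0,0,0],
    [0,0,0],
    [0,0,0],
    [0,0,0],
    [0,0,0],
    [0,0,0],
    [0,0,0],
    [0,0,0],
    [0,0,0],
    [0,0,0]
  ],
  "delta_pos": [
    [-0.96,-0.55,0],
    [-0.96,-0.55,0],
    [-0.96,-0.55,0],
    [-0.96,-0.55,0],
    [-0.96,-0.55,0],
    [-0.96,-0.55,0],
    [-0.96,-0.55,0],
    [-0.96,-0.55,0],
    [-0.96,-0.55,0],
    [0,0,0],
    [0,0,0],
    [0,0,0]
  ],
  "jaw": [-1,-1,-1,-1,-1,-1,-1,-1,-1,-1,-1,-1]
}}

```text
time: 16.28
ee_pos: [0.483, -0.3343, 0.2545]
eef_rot: [0.0, 0.747, 0.665, 0.0]
ft_force: [0.2, 0.9, -0.5]
gripper_width: 0.0858
finger_force: 0.0
```

```bash
python3 - <<'E'
from h import *
see('wrist','w10.png'); to([.4845,-.2855,.0745],83.4)
E
```

```text
amber [272. 140.] [234, 101, 77, 79, 4764] [ 0.4839 -0.2847]
amber [287. 271.] [254, 233, 67, 77, 4080] [ 0.4831 -0.4191]
black [152. 155.] [115, 118, 74, 75, 4399] [ 0.3663 -0.2864]
yaw now 83.48 turn z units 0.013 shift units [ 1.604 -0.146  5.998]
```

>>> {"op": "drive_tool", "data": {
  "rotation": [
    [0,0,0],
    [0,0,0],
    [0,0,0],
    [0,0,0],
    [0,0,0],
    [0,0,0],
    [0,0,0],
    [0,0,0],
    [0,0,0],
    [0,0,0],
    [0,0,0]
  ],
  "delta_pos": [
    [0.8,0,0],
    [0.8,0,0],
    [0,0,0],
    [0,0,0.9],
    [0,0,0.9],
    [0,0,0.9],
    [0,0,0.9],
    [0,0,0.9],
    [0,0,0.8],
    [0,0,0.5],
    [0,0,0.2]
  ],
  "jaw": [-1,-1,-1,-1,-1,-1,-1,-1,-1,-1,-1]
}}

```text
time: 17.25
ee_pos: [0.4877, -0.2851, 0.0713]
eef_rot: [-0.002, 0.746, 0.666, -0.001]
ft_force: [-0.1, 0.7, 0.1]
gripper_width: 0.0854
finger_force: 0.0
```

>>> {"op": "drive_tool", "data": {
  "rotation": [
    [0,0,0],
    [0,0,0],
    [0,0,0],
    [0,0,0],
    [0,0,0],
    [0,0,0]
  ],
  "delta_pos": [
    [0,0,0],
    [0,0,0],
    [0,0,0],
    [0,0,0],
    [0,0,0],
    [0,0,0]
  ],
  "jaw": [0,0,0,0,0,0],
  "force": 25
}}

```text
time: 17.75
ee_pos: [0.4886, -0.2868, 0.0748]
eef_rot: [0.001, 0.746, 0.666, 0.0]
ft_force: [0.1, 1.0, -0.8]
gripper_width: 0.0667
finger_force: 28.2
```

>>> {"op": "drive_tool", "data": {
  "rotation": [
    [0,0,0],
    [0,0,0],
    [0,0,0],
    [0,0,0],
    [0,0,0],
    [0,0,0],
    [0,0,0],
    [0,0,0]
  ],
  "delta_pos": [
    [0,0,-0.5],
    [0,0,-1],
    [0,0,-1],
    [0,0,-1],
    [0,0,-1],
    [0,0,-1],
    [0,0,0],
    [0,0,0]
  ],
  "jaw": [0,0,0,0,0,0,0,0]
}}

```text
time: 18.42
ee_pos: [0.4891, -0.2871, 0.2415]
eef_rot: [0.002, 0.746, 0.665, 0.001]
ft_force: [-0.0, -0.5, -1.8]
gripper_width: 0.067
finger_force: 28.7
```

```bash
python3 - <<'E'
from h import *
p,M,y,s=pose();print(p,s['gripper_width'])
d=see('wrist','w11.png',zd=p[2]-.0745+.0225);to([.5566,-.0823,.159],83.4)
E
```

```text
[ 0.48913126 -0.28713854  0.24148716] 0.06699970292065979
amber [277. 304.] [188, 211, 179, 176, 24382] [ 0.4884 -0.2885]
black [309.  19.] [158, 0, 397, 33, 4757] [ 0.5326 -0.1438]
black [151. 205.] [114, 170, 74, 72, 4173] [ 0.3661 -0.2865]
yaw now 83.44 turn z units 0.007 shift units [7.03  1.474 2.686]
```

>>> {"op": "drive_tool", "data": {
  "rotation": [
    [0,0,0],
    [0,0,0],
    [0,0,0],
    [0,0,0],
    [0,0,0],
    [0,0,0],
    [0,0,0],
    [0,0,0],
    [0,0,0],
    [0,0,0],
    [0,0,0]
  ],
  "delta_pos": [
    [0.88,0.184,0],
    [0.88,0.184,0],
    [0.88,0.184,0],
    [0.88,0.184,0],
    [0.88,0.184,0],
    [0.88,0.184,0],
    [0.88,0.184,0],
    [0.87,0.184,0],
    [0,0,0],
    [0,0,0],
    [0,0,0]
  ],
  "jaw": [0,0,0,0,0,0,0,0,0,0,0]
}}

```text
time: 19.38
ee_pos: [0.5557, -0.0821, 0.2377]
eef_rot: [-0.001, 0.746, 0.666, -0.001]
ft_force: [0.0, 0.3, -1.1]
gripper_width: 0.0665
finger_force: 28.6
```

```bash
python3 - <<'E'
from h import *
p,M,y,s=pose();print(p,s['gripper_width']);to([.5566,-.0823,.159],83.4)
E
```

```text
[ 0.55567507 -0.08213712  0.23772045] 0.06651735788981387
yaw now 83.47 turn z units 0.012 shift units [-2.000e-03  3.100e-02  2.624e+00]
```

>>> {"op": "drive_tool", "data": {
  "rotation": [
    [0,0,0],
    [0,0,0],
    [0,0,0],
    [0,0,0],
    [0,0,0],
    [0,0,0],
    [0,0,0],
    [0,0,0]
  ],
  "delta_pos": [
    [0,0.03,0.6],
    [0,0,0.7],
    [0,0,0.7],
    [0,0,0.35],
    [0,0,0.15],
    [0,0,0.1],
    [0,0,0.05],
    [0,0,0]
  ],
  "jaw": [0,0,0,0,0,0,0,0]
}}

```text
time: 20.05
ee_pos: [0.5575, -0.0825, 0.1603]
eef_rot: [0.0, 0.746, 0.665, 0.0]
ft_force: [1.0, 0.0, -1.0]
gripper_width: 0.0668
finger_force: 28.6
```

>>> {"op": "drive_tool", "data": {
  "rotation": [
    [0,0,0],
    [0,0,0],
    [0,0,0],
    [0,0,0],
    [0,0,0],
    [0,0,0],
    [0,0,0],
    [0,0,0]
  ],
  "delta_pos": [
    [0,0,0],
    [0,0,0],
    [0,0,0],
    [0,0,0],
    [0,0,-0.3],
    [0,0,-0.9],
    [0,0,-1],
    [0,0,-1]
  ],
  "jaw": [-0.8,-0.8,-0.8,-0.8,-0.8,-0.8,-0.8,-0.8]
}}

```text
time: 20.72
ee_pos: [0.5567, -0.082, 0.2571]
eef_rot: [-0.0, 0.746, 0.666, -0.0]
ft_force: [0.4, -0.3, 0.4]
gripper_width: 0.0768
finger_force: 0.0
```

```bash
python3 - <<'E'
from h import *
see('wrist','w12.png',zd=.083+.0225,zl=.083); to([.4835,-.469,.254],83.4)
E
```

```text
amber [278. 223.] [229, 169, 100, 107, 8328] [ 0.5569 -0.0828]
amber [426. 222.] [369, 170, 116, 106, 9163] [ 0.6632 -0.0946]
black [154. 158.] [111, 0, 85, 269, 7620] [ 0.4695 -0.0296]
black [279.  66.] [218, 2, 121, 129, 12191] [0.5692 0.023 ]
black [428.  67.] [370, 4, 118, 128, 11744] [0.6724 0.0109]
black [278. 182.] [226, 160, 106, 60, 1381] [ 0.5597 -0.0586]
black [390. 197.] [358, 161, 98, 97, 1584] [ 0.6447 -0.08  ]
yaw now 83.45 turn z units 0.008 shift units [-13.09   -1.003   0.335]
```

>>> {"op": "drive_tool", "data": {
  "rotation": [
    [0,0,0],
    [0,0,0],
    [0,0,0],
    [0,0,0],
    [0,0,0],
    [0,0,0],
    [0,0,0],
    [0,0,0],
    [0,0,0],
    [0,0,0],
    [0,0,0],
    [0,0,0]
  ],
  "delta_pos": [
    [-0.94,-0.07,0.02],
    [-0.94,-0.07,0.02],
    [-0.94,-0.07,0.02],
    [-0.94,-0.07,0.02],
    [-0.94,-0.07,0.02],
    [-0.94,-0.07,0.02],
    [-0.94,-0.07,0.02],
    [-0.94,-0.07,0.02],
    [-0.94,-0.07,0.02],
    [-0.94,-0.07,0.02],
    [-0.94,-0.07,0.02],
    [-0.94,-0.07,0.02]
  ],
  "jaw": [-1,-1,-1,-1,-1,-1,-1,-1,-1,-1,-1,-1]
}}

```text
time: 21.77
ee_pos: [0.4931, -0.4168, 0.2491]
eef_rot: [0.0, 0.746, 0.666, 0.0]
ft_force: [-0.5, -0.3, 0.1]
gripper_width: 0.0855
finger_force: 0.0
```

>>> {"op": "drive_tool", "data": {
  "rotation": [
    [0,0,0],
    [0,0,0],
    [0,0,0],
    [0,0,0],
    [0,0,0]
  ],
  "delta_pos": [
    [-0.94,-0.07,0],
    [-0.8,-0.07,0],
    [0,0,0],
    [0,0,0],
    [0,0,0]
  ],
  "jaw": [-1,-1,-1,-1,-1]
}}

```text
time: 22.18
ee_pos: [0.4834, -0.4665, 0.2486]
eef_rot: [-0.0, 0.746, 0.666, 0.0]
ft_force: [-0.0, 0.3, 0.0]
gripper_width: 0.0852
finger_force: 0.0
```

```bash
python3 - <<'E'
from h import *
see('wrist','w13.png'); to([.4835,-.4185,.0745],83.4)
E
```

```text
amber [271. 142.] [232, 103, 79, 79, 4936] [ 0.4828 -0.4179]
black [69. 38.] [28, 0, 83, 82, 5584] [ 0.3193 -0.3097]
yaw now 83.49 turn z units 0.015 shift units [ 1.575 -0.186  5.808]
```

>>> {"op": "drive_tool", "data": {
  "rotation": [
    [0,0,0],
    [0,0,0],
    [0,0,0],
    [0,0,0],
    [0,0,0],
    [0,0,0],
    [0,0,0],
    [0,0,0],
    [0,0,0],
    [0,0,0],
    [0,0,0]
  ],
  "delta_pos": [
    [0.79,-0.1,0],
    [0.79,-0.1,0],
    [0,0,0],
    [0,0,0.9],
    [0,0,0.9],
    [0,0,0.9],
    [0,0,0.9],
    [0,0,0.9],
    [0,0,0.7],
    [0,0,0.4],
    [0,0,0.2]
  ],
  "jaw": [-1,-1,-1,-1,-1,-1,-1,-1,-1,-1,-1]
}}

```text
time: 23.15
ee_pos: [0.4825, -0.4179, 0.0727]
eef_rot: [-0.001, 0.746, 0.666, -0.0]
ft_force: [0.0, 0.5, 0.2]
gripper_width: 0.0852
finger_force: 0.0
```

>>> {"op": "drive_tool", "data": {
  "rotation": [
    [0,0,0],
    [0,0,0],
    [0,0,0],
    [0,0,0],
    [0,0,0],
    [0,0,0]
  ],
  "delta_pos": [
    [0,0,0],
    [0,0,0],
    [0,0,0],
    [0,0,0],
    [0,0,0],
    [0,0,0]
  ],
  "jaw": [0,0,0,0,0,0],
  "force": 25
}}

```text
time: 23.65
ee_pos: [0.4832, -0.4195, 0.0754]
eef_rot: [0.001, 0.746, 0.666, 0.0]
ft_force: [-0.3, 0.9, 2.0]
gripper_width: 0.0666
finger_force: 28.4
```

>>> {"op": "drive_tool", "data": {
  "rotation": [
    [0,0,0],
    [0,0,0],
    [0,0,0],
    [0,0,0],
    [0,0,0],
    [0,0,0],
    [0,0,0],
    [0,0,0]
  ],
  "delta_pos": [
    [0,0,-0.5],
    [0,0,-1],
    [0,0,-1],
    [0,0,-1],
    [0,0,-1],
    [0,0,-1],
    [0,0,0],
    [0,0,0]
  ],
  "jaw": [0,0,0,0,0,0,0,0]
}}

```text
time: 24.32
ee_pos: [0.4835, -0.4197, 0.2419]
eef_rot: [0.002, 0.746, 0.666, 0.0]
ft_force: [-0.8, -0.3, -2.2]
gripper_width: 0.0668
finger_force: 28.7
```

```bash
python3 - <<'E'
from h import *
p,M,y,s=pose();print(p,s['gripper_width'])
d=see('wrist','w14.png',zd=p[2]-.0745+.0225);to([.5685,.021,.159],83.4)
E
```

```text
[ 0.48348668 -0.41973029  0.24191855] 0.06676007380122231
amber [277. 303.] [189, 209, 177, 177, 24360] [ 0.4828 -0.4206]
black [77. 91.] [37, 49, 82, 86, 5498] [ 0.3194 -0.3081]
yaw now 83.45 turn z units 0.008 shift units [14.906  1.146  2.695]
```

>>> {"op": "drive_tool", "data": {
  "rotation": [
    [0,0,0],
    [0,0,0],
    [0,0,0],
    [0,0,0],
    [0,0,0],
    [0,0,0],
    [0,0,0],
    [0,0,0],
    [0,0,0],
    [0,0,0],
    [0,0,0],
    [0,0,0]
  ],
  "delta_pos": [
    [0.9,0.07,0],
    [0.9,0.07,0],
    [0.9,0.07,0],
    [0.9,0.07,0],
    [0.9,0.07,0],
    [0.9,0.07,0],
    [0.9,0.07,0],
    [0.9,0.07,0],
    [0.9,0.07,0],
    [0.9,0.07,0],
    [0.9,0.07,0],
    [0.9,0.07,0]
  ],
  "jaw": [0,0,0,0,0,0,0,0,0,0,0,0]
}}

```text
time: 25.37
ee_pos: [0.5441, -0.0986, 0.2373]
eef_rot: [-0.001, 0.746, 0.666, -0.001]
ft_force: [0.1, 0.1, -1.7]
gripper_width: 0.0663
finger_force: 28.7
```

>>> {"op": "drive_tool", "data": {
  "rotation": [
    [0,0,0],
    [0,0,0],
    [0,0,0],
    [0,0,0],
    [0,0,0],
    [0,0,0],
    [0,0,0],
    [0,0,0]
  ],
  "delta_pos": [
    [0.9,0.07,0],
    [0.9,0.07,0],
    [0.9,0.07,0],
    [0.9,0.07,0],
    [0.5,0.03,0],
    [0,0,0],
    [0,0,0],
    [0,0,0]
  ],
  "jaw": [0,0,0,0,0,0,0,0]
}}

```text
time: 26.03
ee_pos: [0.5675, 0.0206, 0.2382]
eef_rot: [-0.001, 0.746, 0.666, -0.001]
ft_force: [0.7, 0.0, -1.4]
gripper_width: 0.0665
finger_force: 28.7
```

```bash
python3 - <<'E'
from h import *
p,M,y,s=pose();print(p,s['gripper_width']);to([.5685,.021,.159],83.4)
E
```

```text
[0.56750903 0.02062964 0.23815673] 0.06649838151178317
yaw now 83.44 turn z units 0.007 shift units [0.016 0.031 2.639]
```

>>> {"op": "drive_tool", "data": {
  "rotation": [
    [0,0,0],
    [0,0,0],
    [0,0,0],
    [0,0,0],
    [0,0,0],
    [0,0,0],
    [0,0,0],
    [0,0,0]
  ],
  "delta_pos": [
    [0.02,0.03,0.6],
    [0,0,0.7],
    [0,0,0.7],
    [0,0,0.35],
    [0,0,0.15],
    [0,0,0.1],
    [0,0,0.06],
    [0,0,0]
  ],
  "jaw": [0,0,0,0,0,0,0,0]
}}

```text
time: 26.7
ee_pos: [0.5694, 0.0213, 0.1603]
eef_rot: [0.0, 0.746, 0.665, 0.0]
ft_force: [-0.1, 0.0, -0.4]
gripper_width: 0.0664
finger_force: 28.7
```

>>> {"op": "drive_tool", "data": {
  "rotation": [
    [0,0,0],
    [0,0,0],
    [0,0,0],
    [0,0,0],
    [0,0,0],
    [0,0,0],
    [0,0,0],
    [0,0,0]
  ],
  "delta_pos": [
    [0,0,0],
    [0,0,0],
    [0,0,0],
    [0,0,0],
    [0,0,-0.3],
    [0,0,-0.9],
    [0,0,-1],
    [0,0,-1]
  ],
  "jaw": [-0.8,-0.8,-0.8,-0.8,-0.8,-0.8,-0.8,-0.8]
}}

```text
time: 27.37
ee_pos: [0.5686, 0.0216, 0.2571]
eef_rot: [-0.0, 0.746, 0.666, -0.0]
ft_force: [2.1, 0.3, -0.2]
gripper_width: 0.077
finger_force: 0.0
```

```bash
python3 - <<'E'
from h import *
see('wrist','w15.png',zd=.083+.0225,zl=.083); to([.486,.367,.254],83.4)
E
```

```text
amber [278. 222.] [229, 168, 100, 107, 8343] [0.5689 0.0214]
amber [278. 340.] [236, 291, 86, 96, 6696] [ 0.5568 -0.0816]
black [546.  61.] [530, 0, 30, 121, 3275] [0.7689 0.1111]
black [153. 185.] [126, 113, 67, 183, 3710] [0.4759 0.0542]
black [279. 183.] [226, 161, 106, 57, 1224] [0.5718 0.0448]
black [410. 210.] [359, 161, 104, 100, 8070] [0.6723 0.0108]
yaw now 83.45 turn z units 0.009 shift units [11.112 -4.12   0.336]
```

>>> {"op": "drive_tool", "data": {
  "rotation": [
    [0,0,0],
    [0,0,0],
    [0,0,0],
    [0,0,0],
    [0,0,0],
    [0,0,0],
    [0,0,0],
    [0,0,0],
    [0,0,0],
    [0,0,0],
    [0,0,0],
    [0,0,0]
  ],
  "delta_pos": [
    [0.93,-0.34,0],
    [0.93,-0.34,0],
    [0.93,-0.34,0],
    [0.93,-0.34,0],
    [0.93,-0.34,0],
    [0.93,-0.34,0],
    [0.93,-0.34,0],
    [0.93,-0.34,0],
    [0.93,-0.34,0],
    [0.93,-0.34,0],
    [0.93,-0.34,0],
    [0.93,-0.34,0]
  ],
  "jaw": [-1,-1,-1,-1,-1,-1,-1,-1,-1,-1,-1,-1]
}}

```text
time: 28.42
ee_pos: [0.4851, 0.3696, 0.2564]
eef_rot: [0.0, 0.746, 0.666, 0.0]
ft_force: [0.7, -0.1, 0.0]
gripper_width: 0.085
finger_force: 0.0
```

>>> {"op": "drive_tool", "data": {
  "rotation": [
    [0,0,0],
    [0,0,0],
    [0,0,0]
  ],
  "delta_pos": [
    [0,0,0],
    [0,0,0],
    [0,0,0]
  ],
  "jaw": [-1,-1,-1]
}}

```text
time: 28.67
ee_pos: [0.4856, 0.3679, 0.2559]
eef_rot: [0.0, 0.746, 0.666, -0.0]
ft_force: [0.1, -0.3, 0.2]
gripper_width: 0.0853
finger_force: 0.0
```

```bash
python3 - <<'E'
from h import *
see('wrist','w16.png'); to([.486,.4165,.0745],83.4)
E
```

```text
amber [271. 139.] [233, 100, 77, 78, 4728] [0.4855 0.4184]
black [284. 248.] [251, 217, 68, 63, 3396] [0.4855 0.3026]
black [401. 248.] [367, 218, 68, 62, 3292] [0.6086 0.2879]
yaw now 83.42 turn z units 0.003 shift units [ 1.625 -0.182  6.048]
```

View pics/w16.png

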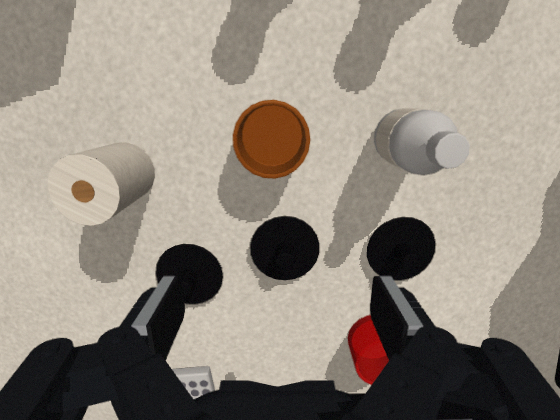

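The amber dish is clear at (271,139), between the paper roll (102,185) and the bottle (430,143). Grasping it.

>>> {"op": "drive_tool", "data": {
  "rotation": [
    [0,0,0],
    [0,0,0],
    [0,0,0],
    [0,0,0],
    [0,0,0],
    [0,0,0],
    [0,0,0],
    [0,0,0],
    [0,0,0],
    [0,0,0],
    [0,0,0]
  ],
  "delta_pos": [
    [0.83,-0.1,0],
    [0.82,-0.1,0],
    [0,0,0],
    [0,0,0.9],
    [0,0,0.9],
    [0,0,0.9],
    [0,0,0.9],
    [0,0,0.9],
    [0,0,0.8],
    [0,0,0.5],
    [0,0,0.25]
  ],
  "jaw": [-1,-1,-1,-1,-1,-1,-1,-1,-1,-1,-1]
}}

```text
time: 29.63
ee_pos: [0.4849, 0.4155, 0.0716]
eef_rot: [0.0, 0.747, 0.665, -0.002]
ft_force: [-0.9, -0.9, 0.6]
gripper_width: 0.0853
finger_force: 0.0
```

>>> {"op": "drive_tool", "data": {
  "rotation": [
    [0,0,0],
    [0,0,0],
    [0,0,0],
    [0,0,0],
    [0,0,0],
    [0,0,0]
  ],
  "delta_pos": [
    [0,0,0],
    [0,0,0],
    [0,0,0],
    [0,0,0],
    [0,0,0],
    [0,0,0]
  ],
  "jaw": [0,0,0,0,0,0],
  "force": 25
}}

```text
time: 30.13
ee_pos: [0.4856, 0.4182, 0.0749]
eef_rot: [0.0, 0.746, 0.666, 0.001]
ft_force: [0.1, -0.3, 1.4]
gripper_width: 0.0644
finger_force: 28.6
```

>>> {"op": "drive_tool", "data": {
  "rotation": [
    [0,0,0],
    [0,0,0],
    [0,0,0],
    [0,0,0],
    [0,0,0],
    [0,0,0],
    [0,0,0],
    [0,0,0]
  ],
  "delta_pos": [
    [0,0,-0.5],
    [0,0,-1],
    [0,0,-1],
    [0,0,-1],
    [0,0,-1],
    [0,0,-1],
    [0,0,0],
    [0,0,0]
  ],
  "jaw": [0,0,0,0,0,0,0,0]
}}

```text
time: 30.8
ee_pos: [0.486, 0.4187, 0.2415]
eef_rot: [0.0, 0.746, 0.666, 0.002]
ft_force: [0.3, -0.7, -2.2]
gripper_width: 0.0642
finger_force: 28.6
```

```bash
python3 - <<'E'
from h import *
p,M,y,s=pose();print(p,s['gripper_width'])
d=see('wrist','w17.png',zd=p[2]-.0745+.0225);to([.6718,.0091,.159],83.4)
E
```

```text
[0.48596817 0.41867073 0.24152191] 0.06423280982226816
amber [34. 16.] [0, 0, 94, 47, 2333] [0.4161 0.5387]
amber [277. 303.] [188, 209, 178, 178, 24447] [0.4852 0.418 ]
yaw now 83.46 turn z units 0.009 shift units [-12.831   7.739   2.681]
```

>>> {"op": "drive_tool", "data": {
  "rotation": [
    [0,0,0],
    [0,0,0],
    [0,0,0],
    [0,0,0],
    [0,0,0],
    [0,0,0],
    [0,0,0],
    [0,0,0],
    [0,0,0],
    [0,0,0],
    [0,0,0],
    [0,0,0]
  ],
  "delta_pos": [
    [-0.9,0.55,0],
    [-0.9,0.55,0],
    [-0.9,0.55,0],
    [-0.9,0.55,0],
    [-0.9,0.55,0],
    [-0.9,0.55,0],
    [-0.9,0.55,0],
    [-0.9,0.55,0],
    [-0.9,0.55,0],
    [-0.9,0.55,0],
    [-0.9,0.55,0],
    [-0.9,0.55,0]
  ],
  "jaw": [0,0,0,0,0,0,0,0,0,0,0,0]
}}

```text
time: 31.85
ee_pos: [0.6448, 0.0719, 0.2366]
eef_rot: [-0.001, 0.746, 0.666, -0.002]
ft_force: [0.1, -0.0, -0.5]
gripper_width: 0.0642
finger_force: 28.5
```

>>> {"op": "drive_tool", "data": {
  "rotation": [
    [0,0,0],
    [0,0,0],
    [0,0,0],
    [0,0,0],
    [0,0,0],
    [0,0,0]
  ],
  "delta_pos": [
    [-0.9,0.5,0],
    [-0.9,0.5,0],
    [-0.23,0.14,0],
    [0,0,0],
    [0,0,0],
    [0,0,0]
  ],
  "jaw": [0,0,0,0,0,0]
}}

```text
time: 32.35
ee_pos: [0.6714, 0.0101, 0.238]
eef_rot: [-0.001, 0.746, 0.666, -0.001]
ft_force: [0.2, 1.4, -2.2]
gripper_width: 0.0646
finger_force: 28.5
```

```bash
python3 - <<'E'
from h import *
p,M,y,s=pose();print(p,s['gripper_width']);to([.6718,.0091,.159],83.4)
E
```

```text
[0.67144461 0.01014064 0.23803137] 0.06460609246243998
yaw now 83.5 turn z units 0.017 shift units [-0.033  0.016  2.634]
```

>>> {"op": "drive_tool", "data": {
  "rotation": [
    [0,0,0],
    [0,0,0],
    [0,0,0],
    [0,0,0],
    [0,0,0],
    [0,0,0],
    [0,0,0],
    [0,0,0]
  ],
  "delta_pos": [
    [-0.03,0.02,0.6],
    [0,0,0.7],
    [0,0,0.7],
    [0,0,0.35],
    [0,0,0.15],
    [0,0,0.1],
    [0,0,0.06],
    [0,0,0]
  ],
  "jaw": [0,0,0,0,0,0,0,0]
}}

```text
time: 33.02
ee_pos: [0.6729, 0.0085, 0.1601]
eef_rot: [0.0, 0.746, 0.666, 0.0]
ft_force: [0.6, -0.0, -1.5]
gripper_width: 0.0643
finger_force: 28.5
```

>>> {"op": "drive_tool", "data": {
  "rotation": [
    [0,0,0],
    [0,0,0],
    [0,0,0],
    [0,0,0],
    [0,0,0],
    [0,0,0],
    [0,0,0],
    [0,0,0],
    [0,0,0],
    [0,0,0]
  ],
  "delta_pos": [
    [0,0,0],
    [0,0,0],
    [0,0,0],
    [0,0,0],
    [0,0,-0.3],
    [0,0,-0.9],
    [0,0,-1],
    [0,0,-1],
    [0,0,0],
    [0,0,0]
  ],
  "jaw": [-0.8,-0.8,-0.8,-0.8,-0.8,-0.8,-0.8,-0.8,-0.8,-0.8]
}}

```text
time: 33.85
ee_pos: [0.6736, 0.0081, 0.2587]
eef_rot: [0.002, 0.746, 0.666, 0.002]
ft_force: [-1.0, 0.9, -0.2]
gripper_width: 0.0767
finger_force: 0.0
```

```bash
python3 - <<'E'
from h import *
see('wrist','w18.png',zd=.083+.0225,zl=.083); to([.6095,.235,.254],83.4)
E
```

```text
amber [126. 218.] [68, 166, 117, 106, 9189] [0.5655 0.0232]
amber [275. 221.] [225, 167, 100, 107, 8221] [0.6723 0.0085]
amber [128. 311.] [101, 288, 54, 51, 955] [ 0.5456 -0.0549]
amber [274. 339.] [232, 289, 85, 98, 6746] [ 0.6596 -0.095 ]
black [480.  71.] [417, 0, 143, 118, 10493] [0.8289 0.0954]
black [ 28. 165.] [4, 113, 54, 130, 2138] [0.4876 0.0677]
black [167. 200.] [101, 159, 94, 98, 1492] [0.5893 0.0275]
black [274. 180.] [223, 159, 105, 58, 1346] [0.6744 0.0331]
black [ 57. 293.] [40, 270, 35, 55, 1025] [ 0.4737 -0.0441]
black [295. 299.] [253, 281, 69, 56, 818] [ 0.6803 -0.0732]
yaw now 83.44 turn z units 0.007 shift units [ 7.271 -2.97   0.086]
```

View pics/w18.png

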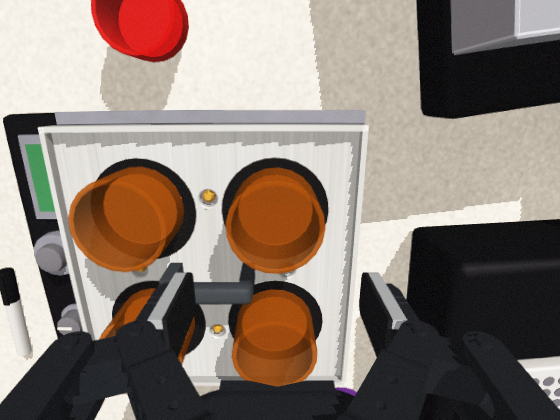

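All four dishes stand centred on their pads, seen in the frame at (130,218), (275,221), (150,330) and (275,338), and the platform is flat. Now I measure the rims precisely for the lids, by numbers only.

```bash
cat >> h.py <<'E'
def rim(d,kind,near,zf):
    "centre (shaker-aligned tool frame yaw 83.4) from silhouette: mid of u extents, bottom edge of rim + radius"
    hsv=cv2.cvtColor(d['frame'],cv2.COLOR_RGB2HSV); H,S,V=[hsv[:,:,i].astype(int) for i in range(3)]
    m=((H>5)&(H<20)&(S>130)) if kind=='dish' else (V<45)
    n,l,s,c=cv2.connectedComponentsWithStats(cv2.morphologyEx(m.astype(np.uint8),cv2.MORPH_OPEN,np.ones((3,3))))
    i=min([i for i in range(1,n) if 1000<s[i,4]<30000],key=lambda i:np.hypot(*(c[i]-near)))
    x,y,w,h,a=s[i]; z,r=(zf+.045,.033) if kind=='dish' else (zf+.010,.037)
    t=np.radians(83.4);X=np.array([np.cos(t),np.sin(t)]);Y=np.array([np.sin(t),-np.cos(t)])
    P=plane(d,[[x-.5+w/2,y-.5+h]],z)[0,:2]; vr=np.argmax((l==i).sum(1)); L=plane(d,[[x-.5,y+h*.55],[x+w-.5,y+h*.55]],z)[:,:2]
    ctr=(P@X+r)*X+(L.mean(0)@Y)*Y
    return ctr.round(4),s[i].tolist(),c[i].round(),round(float(np.linalg.norm(L[0]-L[1])),4)
def camat(p,yaw=83.44,ref='w6.pkl'):
    pass
E
python3 - <<'E'
from h import *
p,M,y,s=pose(); d=grab('wrist'); print(p,y); print(rim(d,'dish',(275,221),.083))
T=M.T@(np.array(d['position'])-p); A=M.T@rot(d['attitude'])
t=np.radians(83.44);X=np.array([np.cos(t),np.sin(t),0]);Y=np.array([np.sin(t),-np.cos(t),0]);Z=np.array([0,0,-1.])
Mo=np.c_[X,Y,Z]
for nm,f,tg,sh in [('PM','w9.png',[.4845,-.335,.262],[-8.663,-4.923,.032]),('MM','w12.png',[.4835,-.469,.254],[-13.09,-1.003,.335]),('MP','w15.png',[.486,.367,.254],[11.112,-4.12,.336]),('PP','w18.png',[.6095,.235,.254],[7.271,-2.97,.086])]:
    pp=np.array(tg)-Mo@np.array(sh)*.03
    dd=dict(d,frame=cv2.imread('pics/'+f)[:,:,::-1].copy(),position=pp+Mo@T,attitude=Mo@A)
    print(nm,pp.round(4),rim(dd,'dish',(277,223),.083))
to([.6095,.2865,.262],83.4)
E
```

```text
[0.67294528 0.00808386 0.25658995] 83.44236290165408
(array([0.6726, 0.0114]), [227, 168, 100, 107, 8377], array([277., 222.]), 0.0648)
PM [ 0.6609 -0.0937  0.263 ] (array([ 0.6613, -0.0965]), [229, 171, 101, 107, 8428], array([278., 225.]), 0.0678)
MM [ 0.5583 -0.0823  0.264 ] (array([ 0.5584, -0.0841]), [229, 169, 100, 107, 8328], array([278., 223.]), 0.0673)
MP [0.5707 0.0217 0.2641] (array([0.571 , 0.0206]), [229, 168, 100, 107, 8343], array([278., 222.]), 0.0672)
PP [0.6731 0.0081 0.2566] (array([0.6713, 0.0123]), [225, 167, 100, 107, 8221], array([275., 221.]), 0.0647)
yaw now 83.44 turn z units 0.007 shift units [ 8.978 -3.153 -0.227]
```

>>> {"op": "drive_tool", "data": {
  "rotation": [
    [0,0,0],
    [0,0,0],
    [0,0,0],
    [0,0,0],
    [0,0,0],
    [0,0,0],
    [0,0,0],
    [0,0,0]
  ],
  "delta_pos": [
    [0,-0.87,0],
    [0,-0.87,0],
    [0,-0.87,0],
    [0,-0.86,0],
    [0,0,0],
    [0,0,0],
    [0,0,0],
    [0,0,0]
  ],
  "jaw": [-0.8,-0.8,-0.8,-0.8,-0.8,-0.8,-0.8,-0.8]
}}

```text
time: 34.62
ee_pos: [0.5699, 0.0199, 0.2547]
eef_rot: [-0.0, 0.746, 0.665, -0.0]
ft_force: [0.2, -1.2, -0.5]
gripper_width: 0.0766
finger_force: 0.0
```

```bash
cat > r.py <<'E'
from h import *
import sys
d=grab('wrist'); p,M,y,s=pose(); print(p,y); print(rim(d,sys.argv[1],(277,222),float(sys.argv[2])))
E
python3 r.py dish .083
```

```text
[0.56995105 0.01991535 0.25469457] 83.4396858164865
(array([0.5693, 0.0243]), [226, 167, 102, 108, 8540], array([276., 221.]), 0.0654)
```

>>> {"op": "drive_tool", "data": {
  "rotation": [
    [0,0,0],
    [0,0,0],
    [0,0,0],
    [0,0,0],
    [0,0,0],
    [0,0,0],
    [0,0,0],
    [0,0,0]
  ],
  "delta_pos": [
    [-0.87,0,0],
    [-0.87,0,0],
    [-0.87,0,0],
    [-0.86,0,0],
    [0,0,0],
    [0,0,0],
    [0,0,0],
    [0,0,0]
  ],
  "jaw": [-0.8,-0.8,-0.8,-0.8,-0.8,-0.8,-0.8,-0.8]
}}

```text
time: 35.33
ee_pos: [0.5577, -0.0827, 0.255]
eef_rot: [-0.0, 0.746, 0.666, -0.0]
ft_force: [-0.0, 0.5, -0.3]
gripper_width: 0.0772
finger_force: 0.0
```

```bash
python3 r.py dish .083
```

```text
[ 0.55766428 -0.08257928  0.25506188] 83.51449913147484
(array([ 0.5573, -0.0801]), [227, 169, 101, 108, 8487], array([277., 223.]), 0.065)
```

>>> {"op": "drive_tool", "data": {
  "rotation": [
    [0,0,0],
    [0,0,0],
    [0,0,0],
    [0,0,0],
    [0,0,0],
    [0,0,0],
    [0,0,0],
    [0,0,0]
  ],
  "delta_pos": [
    [0,0.87,0],
    [0,0.87,0],
    [0,0.87,0],
    [0,0.86,0],
    [0,0,0],
    [0,0,0],
    [0,0,0],
    [0,0,0]
  ],
  "jaw": [-0.8,-0.8,-0.8,-0.8,-0.8,-0.8,-0.8,-0.8]
}}

```text
time: 36.05
ee_pos: [0.66, -0.0947, 0.2556]
eef_rot: [-0.0, 0.746, 0.666, -0.0]
ft_force: [-0.1, -0.7, -0.0]
gripper_width: 0.077
finger_force: 0.0
```

```bash
python3 r.py dish .083; python3 -c "
from h import *
to([.6095,.285,.18],83.4)"
```

```text
[ 0.65995412 -0.09481802  0.25587582] 83.47551321209747
(array([ 0.6602, -0.0925]), [228, 169, 101, 108, 8435], array([277., 223.]), 0.0652)
yaw now 83.48 turn z units 0.013 shift units [12.383 -3.126  2.529]
```

>>> {"op": "drive_tool", "data": {
  "rotation": [
    [0,0,0],
    [0,0,0],
    [0,0,0],
    [0,0,0],
    [0,0,0],
    [0,0,0],
    [0,0,0],
    [0,0,0],
    [0,0,0],
    [0,0,0],
    [0,0,0],
    [0,0,0]
  ],
  "delta_pos": [
    [0.95,-0.24,0],
    [0.95,-0.24,0],
    [0.95,-0.24,0],
    [0.95,-0.24,0],
    [0.95,-0.24,0],
    [0.95,-0.24,0],
    [0.95,-0.24,0],
    [0.95,-0.24,0],
    [0.95,-0.24,0],
    [0.95,-0.24,0],
    [0.95,-0.24,0],
    [0.95,-0.24,0]
  ],
  "jaw": [0,0,0,0,0,0,0,0,0,0,0,0]
}}

```text
time: 37.1
ee_pos: [0.6128, 0.2554, 0.2563]
eef_rot: [0.0, 0.746, 0.666, 0.001]
ft_force: [-0.1, 0.3, -0.3]
gripper_width: 0.0423
finger_force: 0.0
```

>>> {"op": "drive_tool", "data": {
  "rotation": [
    [0,0,0],
    [0,0,0],
    [0,0,0],
    [0,0,0],
    [0,0,0],
    [0,0,0],
    [0,0,0],
    [0,0,0],
    [0,0,0]
  ],
  "delta_pos": [
    [0.95,-0.24,0],
    [0,0,0],
    [0,0,0.8],
    [0,0,0.8],
    [0,0,0.8],
    [0,0,0.8],
    [0,0,0.75],
    [0,0,0],
    [0,0,0]
  ],
  "jaw": [0,0,0,0,0,0,0,0,0]
}}

```text
time: 37.85
ee_pos: [0.609, 0.2826, 0.1365]
eef_rot: [-0.0, 0.746, 0.665, -0.001]
ft_force: [0.3, 0.6, 0.4]
gripper_width: 0.0426
finger_force: 0.0
```

```bash
cat >> r.py <<'E'
if sys.argv[1]=='lid': c=rim(d,'lid',(277,222),0)[0]; to([c[0],c[1],.088],83.4); see('wrist')
E
python3 r.py lid 0
```

```text
[0.60992506 0.28309416 0.13808324] 83.43021280349376
(array([0.6087, 0.2878]), [221, 173, 113, 106, 9410], array([277., 225.]), 0.0728)
yaw now 83.43 turn z units 0.005 shift units [ 0.151 -0.059  1.669]
black [ 87. 224.] [32, 172, 111, 105, 8867] [0.4855 0.3038]
black [275. 226.] [219, 174, 112, 105, 9247] [0.6086 0.2885]
```

>>> {"op": "drive_tool", "data": {
  "rotation": [
    [0,0,0],
    [0,0,0],
    [0,0,0],
    [0,0,0],
    [0,0,0]
  ],
  "delta_pos": [
    [0.15,-0.05,0],
    [0,0,0.7],
    [0,0,0.7],
    [0,0,0.27],
    [0,0,0]
  ],
  "jaw": [0,0,0,0,0]
}}

```text
time: 38.37
ee_pos: [0.6082, 0.288, 0.0855]
eef_rot: [-0.0, 0.746, 0.666, -0.001]
ft_force: [-1.2, -0.1, 0.7]
gripper_width: 0.0427
finger_force: 0.0
```

>>> {"op": "drive_tool", "data": {
  "rotation": [
    [0,0,0],
    [0,0,0],
    [0,0,0],
    [0,0,0],
    [0,0,0]
  ],
  "delta_pos": [
    [0,0,0],
    [0,0,0],
    [0,0,0],
    [0,0,0],
    [0,0,0]
  ],
  "jaw": [1,1,1,1,1],
  "force": 30
}}

```text
time: 38.78
ee_pos: [0.6099, 0.2886, 0.0885]
eef_rot: [0.0, 0.746, 0.666, 0.001]
ft_force: [0.7, -1.1, 6.0]
gripper_width: 0.0188
finger_force: 30.0
```

>>> {"op": "drive_tool", "data": {
  "rotation": [
    [0,0,0],
    [0,0,0],
    [0,0,0],
    [0,0,0],
    [0,0,0],
    [0,0,0],
    [0,0,0],
    [0,0,0],
    [0,0,0]
  ],
  "delta_pos": [
    [0,0,-0.5],
    [0,0,-1],
    [0,0,-1],
    [0,0,-1],
    [0,0,-1],
    [0,0,-1],
    [0,0,-0.5],
    [0,0,0],
    [0,0,0]
  ],
  "jaw": [1,1,1,1,1,1,1,1,1]
}}

```text
time: 39.53
ee_pos: [0.6093, 0.2882, 0.2673]
eef_rot: [0.0, 0.746, 0.666, 0.001]
ft_force: [0.0, 0.2, -1.7]
gripper_width: 0.019
finger_force: 29.5
```

```bash
python3 - <<'E'
from h import *
see('wrist','w19.png');p,M,y,s=pose();print(p,s['gripper_width']);to([.6726,.0114,.210],83.4)
E
```

```text
black [496. 169.] [464, 31, 96, 340, 14725] [0.8367 0.28  ]
black [156. 186.] [122, 152, 70, 69, 3749] [0.4854 0.303 ]
black [ 65. 214.] [32, 183, 67, 64, 3290] [0.3786 0.284 ]
[0.60890827 0.28803635 0.26573924] 0.018708730918177145
yaw now 83.45 turn z units 0.008 shift units [-8.916  3.169  1.858]
```

>>> {"op": "drive_tool", "data": {
  "rotation": [
    [0,0,0],
    [0,0,0],
    [0,0,0],
    [0,0,0],
    [0,0,0],
    [0,0,0],
    [0,0,0],
    [0,0,0],
    [0,0,0],
    [0,0,0],
    [0,0,0],
    [0,0,0]
  ],
  "delta_pos": [
    [-0.89,0.317,0],
    [-0.89,0.317,0],
    [-0.89,0.317,0],
    [-0.89,0.317,0],
    [-0.89,0.317,0],
    [-0.89,0.317,0],
    [-0.89,0.317,0],
    [-0.89,0.317,0],
    [-0.89,0.317,0],
    [-0.89,0.317,0],
    [0,0,0],
    [0,0,0]
  ],
  "jaw": [1,1,1,1,1,1,1,1,1,1,1,1]
}}

```text
time: 40.58
ee_pos: [0.6726, 0.0105, 0.2641]
eef_rot: [-0.001, 0.747, 0.665, -0.001]
ft_force: [-0.6, 0.3, -0.2]
gripper_width: 0.0189
finger_force: 29.5
```

>>> {"op": "drive_tool", "data": {
  "rotation": [
    [0,0,0],
    [0,0,0],
    [0,0,0]
  ],
  "delta_pos": [
    [0,0,0],
    [0,0,0],
    [0,0,0]
  ],
  "jaw": [1,1,1]
}}

```text
time: 40.83
ee_pos: [0.6727, 0.0132, 0.2662]
eef_rot: [-0.0, 0.746, 0.666, -0.0]
ft_force: [0.8, -0.5, -0.2]
gripper_width: 0.0191
finger_force: 29.5
```

```bash
python3 - <<'E'
from h import *
p,M,y,s=pose();print(p,s['gripper_width']);to([.6726,.0114,.210],83.4)
E
```

```text
[0.67274214 0.01323147 0.26620969] 0.019124192969198116
yaw now 83.54 turn z units 0.023 shift units [-0.061  0.002  1.874]
```

>>> {"op": "drive_tool", "data": {
  "rotation": [
    [0,0,0],
    [0,0,0],
    [0,0,0],
    [0,0,0],
    [0,0,0],
    [0,0,0],
    [0,0,0]
  ],
  "delta_pos": [
    [-0.05,0,0.4],
    [0,0,0.5],
    [0,0,0.4],
    [0,0,0.2],
    [0,0,0.2],
    [0,0,0.15],
    [0,0,0]
  ],
  "jaw": [1,1,1,1,1,1,1]
}}

```text
time: 41.42
ee_pos: [0.6728, 0.0109, 0.211]
eef_rot: [-0.0, 0.746, 0.666, 0.0]
ft_force: [0.8, 0.6, -0.1]
gripper_width: 0.019
finger_force: 29.6
```

```bash
python3 - <<'E'
from h import *
p,M,y,s=pose();print(p,s['ft_force'],M[:2,2])
E
```

```text
[0.6728325  0.0109073  0.21103871] [ 0.79393907  0.58344334 -0.05362642] [-1.08105881e-05  4.98499530e-05]
```

>>> {"op": "drive_tool", "data": {
  "rotation": [
    [0,0,0],
    [0,0,0],
    [0,0,0],
    [0,0,0],
    [0,0,0],
    [0,0,0],
    [0,0,0],
    [0,0,0],
    [0,0,0],
    [0,0,0]
  ],
  "delta_pos": [
    [0,0,0.03],
    [0,0,0],
    [0,0,0],
    [0,0,0],
    [0,0,-0.3],
    [0,0,-0.8],
    [0,0,-0.8],
    [0,0,0],
    [0,0,0],
    [0,0,0]
  ],
  "jaw": [1,0,0,0,0,0,0,0,0,0]
}}

```text
time: 42.25
ee_pos: [0.673, 0.0105, 0.2676]
eef_rot: [0.0, 0.746, 0.666, 0.0]
ft_force: [0.1, 0.5, -0.5]
gripper_width: 0.0427
finger_force: 0.0
```

```bash
python3 - <<'E'
from h import *
d=grab('wrist','w20.png'); p=pose()[0]; print(p); print(rim(d,'lid',(277,222),.122)); print([rim(d,'lid',(277,222),z)[3] for z in(.118,.126)])
to([.4867,.3000,.137],83.4)
E
```

```text
[0.67270168 0.01048614 0.26679532]
(array([0.5933, 0.0393]), [109, 160, 91, 94, 1377], array([172., 199.]), 0.0612)
[0.0624, 0.06]
yaw now 83.44 turn z units 0.007 shift units [ 8.874 -7.268  4.327]
```

>>> {"op": "drive_tool", "data": {
  "rotation": [
    [0,0,0],
    [0,0,0],
    [0,0,0],
    [0,0,0],
    [0,0,0],
    [0,0,0],
    [0,0,0],
    [0,0,0],
    [0,0,0],
    [0,0,0],
    [0,0,0],
    [0,0,0]
  ],
  "delta_pos": [
    [0.89,-0.727,0],
    [0.89,-0.727,0],
    [0.89,-0.727,0],
    [0.89,-0.727,0],
    [0.89,-0.727,0],
    [0.89,-0.727,0],
    [0.89,-0.727,0],
    [0.89,-0.727,0],
    [0.89,-0.727,0],
    [0.89,-0.727,0],
    [0,0,0],
    [0,0,0.5]
  ],
  "jaw": [0,0,0,0,0,0,0,0,0,0,0,0]
}}

```text
time: 43.3
ee_pos: [0.486, 0.3026, 0.2539]
eef_rot: [0.0, 0.745, 0.667, 0.001]
ft_force: [0.3, 0.4, 0.1]
gripper_width: 0.0425
finger_force: 0.0
```

>>> {"op": "drive_tool", "data": {
  "rotation": [
    [0,0,0],
    [0,0,0],
    [0,0,0],
    [0,0,0],
    [0,0,0],
    [0,0,0],
    [0,0,0],
    [0,0,0],
    [0,0,0]
  ],
  "delta_pos": [
    [0,0,0.9],
    [0,0,0.9],
    [0,0,0.9],
    [0,0,0.7],
    [0,0,0.4],
    [0,0,0],
    [0,0,0],
    [0,0,0],
    [0,0,0]
  ],
  "jaw": [0,0,0,0,0,0,0,0,0]
}}

```text
time: 44.05
ee_pos: [0.4873, 0.3009, 0.1395]
eef_rot: [0.0, 0.746, 0.665, 0.001]
ft_force: [0.2, 0.2, 0.5]
gripper_width: 0.0429
finger_force: 0.0
```

```bash
python3 r.py lid 0
```

```text
[0.48729194 0.30094319 0.13955936] 83.44350225514236
(array([0.4854, 0.3025]), [220, 177, 110, 105, 9009], array([275., 229.]), 0.0722)
yaw now 83.44 turn z units 0.007 shift units [ 0.044 -0.069  1.719]
black [275. 229.] [220, 178, 110, 104, 9007] [0.4856 0.3036]
```

>>> {"op": "drive_tool", "data": {
  "rotation": [
    [0,0,0],
    [0,0,0],
    [0,0,0],
    [0,0,0],
    [0,0,0]
  ],
  "delta_pos": [
    [0.05,-0.06,0],
    [0,0,0.7],
    [0,0,0.7],
    [0,0,0.31],
    [0,0,0]
  ],
  "jaw": [0,0,0,0,0]
}}

```text
time: 44.57
ee_pos: [0.4837, 0.3017, 0.0849]
eef_rot: [-0.0, 0.746, 0.666, -0.002]
ft_force: [-0.5, -0.7, 0.3]
gripper_width: 0.0424
finger_force: 0.0
```

>>> {"op": "drive_tool", "data": {
  "rotation": [
    [0,0,0],
    [0,0,0],
    [0,0,0],
    [0,0,0],
    [0,0,0]
  ],
  "delta_pos": [
    [0,0,0],
    [0,0,0],
    [0,0,0],
    [0,0,0],
    [0,0,0]
  ],
  "jaw": [1,1,1,1,1],
  "force": 30
}}

```text
time: 44.98
ee_pos: [0.4857, 0.3028, 0.0882]
eef_rot: [0.0, 0.746, 0.666, 0.001]
ft_force: [0.4, -0.5, 3.3]
gripper_width: 0.0189
finger_force: 29.8
```

>>> {"op": "drive_tool", "data": {
  "rotation": [
    [0,0,0],
    [0,0,0],
    [0,0,0],
    [0,0,0],
    [0,0,0],
    [0,0,0],
    [0,0,0],
    [0,0,0],
    [0,0,0]
  ],
  "delta_pos": [
    [0,0,-0.5],
    [0,0,-1],
    [0,0,-1],
    [0,0,-1],
    [0,0,-1],
    [0,0,-1],
    [0,0,-0.5],
    [0,0,0],
    [0,0,0]
  ],
  "jaw": [1,1,1,1,1,1,1,1,1]
}}

```text
time: 45.73
ee_pos: [0.4854, 0.3025, 0.2677]
eef_rot: [0.0, 0.746, 0.666, 0.001]
ft_force: [-0.9, -0.3, -1.8]
gripper_width: 0.0188
finger_force: 29.4
```

```bash
python3 - <<'E'
from h import *
see('wrist');p,M,y,s=pose();print(p,s['gripper_width']);to([.5693,.0243,.210],83.4)
E
```

```text
black [179. 214.] [146, 183, 68, 64, 3439] [0.3785 0.2836]
[0.48490962 0.30223645 0.26622557] 0.018913467224820003
yaw now 83.45 turn z units 0.008 shift units [-8.88   3.859  1.874]
```

>>> {"op": "drive_tool", "data": {
  "rotation": [
    [0,0,0],
    [0,0,0],
    [0,0,0],
    [0,0,0],
    [0,0,0],
    [0,0,0],
    [0,0,0],
    [0,0,0],
    [0,0,0],
    [0,0,0],
    [0,0,0],
    [0,0,0]
  ],
  "delta_pos": [
    [-0.89,0.386,0],
    [-0.89,0.386,0],
    [-0.89,0.386,0],
    [-0.89,0.386,0],
    [-0.89,0.386,0],
    [-0.89,0.386,0],
    [-0.89,0.386,0],
    [-0.89,0.386,0],
    [-0.89,0.386,0],
    [-0.89,0.386,0],
    [0,0,0],
    [0,0,0]
  ],
  "jaw": [1,1,1,1,1,1,1,1,1,1,1,1]
}}

```text
time: 46.78
ee_pos: [0.5692, 0.0226, 0.2647]
eef_rot: [-0.001, 0.747, 0.664, -0.001]
ft_force: [-1.1, 0.2, -0.6]
gripper_width: 0.0191
finger_force: 29.5
```

>>> {"op": "drive_tool", "data": {
  "rotation": [
    [0,0,0],
    [0,0,0],
    [0,0,0],
    [0,0,0]
  ],
  "delta_pos": [
    [0,0,0.4],
    [0,0,0.4],
    [0,0,0],
    [0,0,0]
  ],
  "jaw": [1,1,1,1]
}}

```text
time: 47.12
ee_pos: [0.5687, 0.0248, 0.2416]
eef_rot: [-0.001, 0.746, 0.666, -0.001]
ft_force: [0.2, -0.1, 0.2]
gripper_width: 0.0188
finger_force: 29.5
```

```bash
python3 - <<'E'
from h import *
p,M,y,s=pose();print(p,s['gripper_width']);to([.5693,.0243,.210],83.4)
E
```

```text
[0.56866172 0.02482927 0.24164726] 0.018776272764835296
yaw now 83.52 turn z units 0.02 shift units [-0.015  0.023  1.055]
```

>>> {"op": "drive_tool", "data": {
  "rotation": [
    [0,0,0],
    [0,0,0],
    [0,0,0],
    [0,0,0],
    [0,0,0],
    [0,0,0]
  ],
  "delta_pos": [
    [-0.01,0.02,0.3],
    [0,0,0.3],
    [0,0,0.2],
    [0,0,0.13],
    [0,0,0.1],
    [0,0,0]
  ],
  "jaw": [1,1,1,1,1,1]
}}

```text
time: 47.62
ee_pos: [0.5699, 0.0235, 0.2113]
eef_rot: [-0.0, 0.746, 0.666, -0.0]
ft_force: [-0.6, 0.0, -0.6]
gripper_width: 0.0192
finger_force: 29.5
```

```bash
python3 - <<'E'
from h import *
p,M,y,s=pose();print(p,s['ft_force'])
E
```

```text
[0.5698938  0.02353574 0.21126867] [-0.55844834  0.03968521 -0.56645496]
```

Inserted without contact force. I'll release and go on to lid 3 at (0.379, 0.283).

>>> {"op": "drive_tool", "data": {
  "rotation": [
    [0,0,0],
    [0,0,0],
    [0,0,0],
    [0,0,0],
    [0,0,0],
    [0,0,0],
    [0,0,0],
    [0,0,0],
    [0,0,0],
    [0,0,0]
  ],
  "delta_pos": [
    [0,0,0.03],
    [0,0,0],
    [0,0,0],
    [0,0,0],
    [0,0,-0.3],
    [0,0,-0.8],
    [0,0,-0.8],
    [0,0,0],
    [0,0,0],
    [0,0,0]
  ],
  "jaw": [1,0,0,0,0,0,0,0,0,0]
}}

```text
time: 48.45
ee_pos: [0.5702, 0.0235, 0.2683]
eef_rot: [0.0, 0.746, 0.666, 0.0]
ft_force: [-0.2, 0.0, -0.3]
gripper_width: 0.0428
finger_force: 0.0
```

```bash
python3 - <<'E'
from h import *
d=grab('wrist','w21.png'); to([.379,.2815,.137],83.4)
E
```

```text
yaw now 83.45 turn z units 0.008 shift units [ 7.811 -7.312  4.355]
```

>>> {"op": "drive_tool", "data": {
  "rotation": [
    [0,0,0],
    [0,0,0],
    [0,0,0],
    [0,0,0],
    [0,0,0],
    [0,0,0],
    [0,0,0],
    [0,0,0],
    [0,0,0],
    [0,0,0],
    [0,0,0],
    [0,0,0]
  ],
  "delta_pos": [
    [0.78,-0.73,0],
    [0.78,-0.73,0],
    [0.78,-0.73,0],
    [0.78,-0.73,0],
    [0.78,-0.73,0],
    [0.78,-0.73,0],
    [0.78,-0.73,0],
    [0.78,-0.73,0],
    [0.78,-0.73,0],
    [0.78,-0.73,0],
    [0,0,0],
    [0,0,0.5]
  ],
  "jaw": [0,0,0,0,0,0,0,0,0,0,0,0]
}}

```text
time: 49.5
ee_pos: [0.3788, 0.2826, 0.2545]
eef_rot: [0.0, 0.745, 0.667, 0.001]
ft_force: [0.8, 0.2, 0.4]
gripper_width: 0.0429
finger_force: 0.0
```

>>> {"op": "drive_tool", "data": {
  "rotation": [
    [0,0,0],
    [0,0,0],
    [0,0,0],
    [0,0,0],
    [0,0,0],
    [0,0,0],
    [0,0,0],
    [0,0,0],
    [0,0,0]
  ],
  "delta_pos": [
    [0,0,0.9],
    [0,0,0.9],
    [0,0,0.9],
    [0,0,0.7],
    [0,0,0.45],
    [0,0,0],
    [0,0,0],
    [0,0,0],
    [0,0,0]
  ],
  "jaw": [0,0,0,0,0,0,0,0,0]
}}

```text
time: 50.25
ee_pos: [0.3799, 0.2813, 0.1388]
eef_rot: [0.0, 0.746, 0.665, 0.001]
ft_force: [0.8, -0.7, -0.3]
gripper_width: 0.0426
finger_force: 0.0
```

```bash
python3 r.py lid 0
```

```text
[0.37994144 0.28131917 0.13883965] 83.44238689400353
(array([0.3787, 0.2832]), [220, 177, 112, 105, 9124], array([275., 229.]), 0.0733)
yaw now 83.44 turn z units 0.007 shift units [ 0.058 -0.048  1.695]
amber [115.  14.] [89, 0, 51, 33, 1346] [0.3117 0.4161]
black [275. 229.] [220, 177, 112, 105, 9113] [0.3787 0.2844]
```

>>> {"op": "drive_tool", "data": {
  "rotation": [
    [0,0,0],
    [0,0,0],
    [0,0,0],
    [0,0,0],
    [0,0,0]
  ],
  "delta_pos": [
    [0.06,-0.05,0],
    [0,0,0.7],
    [0,0,0.7],
    [0,0,0.29],
    [0,0,0]
  ],
  "jaw": [0,0,0,0,0]
}}

```text
time: 50.77
ee_pos: [0.3769, 0.2823, 0.0853]
eef_rot: [-0.0, 0.746, 0.666, -0.002]
ft_force: [0.0, -0.2, 0.2]
gripper_width: 0.0429
finger_force: 0.0
```

>>> {"op": "drive_tool", "data": {
  "rotation": [
    [0,0,0],
    [0,0,0],
    [0,0,0],
    [0,0,0],
    [0,0,0]
  ],
  "delta_pos": [
    [0,0,0],
    [0,0,0],
    [0,0,0],
    [0,0,0],
    [0,0,0]
  ],
  "jaw": [1,1,1,1,1],
  "force": 30
}}

```text
time: 51.18
ee_pos: [0.3787, 0.2834, 0.0881]
eef_rot: [0.0, 0.746, 0.666, 0.001]
ft_force: [-1.1, -1.2, 5.2]
gripper_width: 0.0185
finger_force: 29.9
```

>>> {"op": "drive_tool", "data": {
  "rotation": [
    [0,0,0],
    [0,0,0],
    [0,0,0],
    [0,0,0],
    [0,0,0],
    [0,0,0],
    [0,0,0],
    [0,0,0],
    [0,0,0],
    [0,0,0]
  ],
  "delta_pos": [
    [0,0,-0.5],
    [0,0,-1],
    [0,0,-1],
    [0,0,-1],
    [0,0,-1],
    [0,0,-1],
    [0,0,-1],
    [0,0,-0.3],
    [0,0,0],
    [0,0,0]
  ],
  "jaw": [1,1,1,1,1,1,1,1,1,1]
}}

```text
time: 52.02
ee_pos: [0.3781, 0.2829, 0.2906]
eef_rot: [0.0, 0.746, 0.666, 0.0]
ft_force: [1.2, -0.3, -1.6]
gripper_width: 0.0189
finger_force: 29.4
```

```bash
python3 - <<'E'
from h import *
p,M,y,s=pose();print(p,s['gripper_width']);to([.5573,-.0801,.210],83.4)
E
```

```text
[0.37807439 0.28294268 0.29056079] 0.018857238000131508
yaw now 83.45 turn z units 0.008 shift units [-11.335   7.325   2.685]
```

>>> {"op": "drive_tool", "data": {
  "rotation": [
    [0,0,0],
    [0,0,0],
    [0,0,0],
    [0,0,0],
    [0,0,0],
    [0,0,0],
    [0,0,0],
    [0,0,0],
    [0,0,0],
    [0,0,0],
    [0,0,0],
    [0,0,0]
  ],
  "delta_pos": [
    [-0.945,0.61,0],
    [-0.945,0.61,0],
    [-0.945,0.61,0],
    [-0.945,0.61,0],
    [-0.945,0.61,0],
    [-0.945,0.61,0],
    [-0.945,0.61,0],
    [-0.945,0.61,0],
    [-0.945,0.61,0],
    [-0.945,0.61,0],
    [-0.945,0.61,0],
    [-0.945,0.61,0]
  ],
  "jaw": [1,1,1,1,1,1,1,1,1,1,1,1]
}}

```text
time: 53.02
ee_pos: [0.5571, -0.0817, 0.2883]
eef_rot: [-0.002, 0.746, 0.665, -0.001]
ft_force: [0.7, 0.6, -0.8]
gripper_width: 0.0187
finger_force: 29.5
```

>>> {"op": "drive_tool", "data": {
  "rotation": [
    [0,0,0],
    [0,0,0],
    [0,0,0],
    [0,0,0],
    [0,0,0],
    [0,0,0],
    [0,0,0]
  ],
  "delta_pos": [
    [0,0,0],
    [0,0,0],
    [0,0,0.6],
    [0,0,0.6],
    [0,0,0.4],
    [0,0,0],
    [0,0,0]
  ],
  "jaw": [1,1,1,1,1,1,1]
}}

```text
time: 53.6
ee_pos: [0.5563, -0.079, 0.2417]
eef_rot: [-0.001, 0.746, 0.666, -0.001]
ft_force: [0.7, -0.1, 0.1]
gripper_width: 0.019
finger_force: 29.5
```

```bash
python3 - <<'E'
from h import *
p,M,y,s=pose();print(p,s['gripper_width']);to([.5573,-.0801,.210],83.4)
E
```

```text
[ 0.55626514 -0.07902925  0.24170981] 0.0189548125313585
yaw now 83.52 turn z units 0.02 shift units [-0.031  0.038  1.057]
```

>>> {"op": "drive_tool", "data": {
  "rotation": [
    [0,0,0],
    [0,0,0],
    [0,0,0],
    [0,0,0],
    [0,0,0],
    [0,0,0]
  ],
  "delta_pos": [
    [-0.015,0.02,0.3],
    [0,0,0.3],
    [0,0,0.2],
    [0,0,0.13],
    [0,0,0.1],
    [0,0,0]
  ],
  "jaw": [1,1,1,1,1,1]
}}

```text
time: 54.1
ee_pos: [0.5577, -0.0806, 0.2113]
eef_rot: [-0.0, 0.746, 0.666, -0.0]
ft_force: [-0.7, 0.7, -1.0]
gripper_width: 0.0187
finger_force: 29.5
```

```bash
python3 - <<'E'
from h import *
p,M,y,s=pose();print(p,s['ft_force'])
E
```

```text
[ 0.55767179 -0.08059326  0.21134154] [-0.66597343  0.68069313 -1.01269312]
```

>>> {"op": "drive_tool", "data": {
  "rotation": [
    [0,0,0],
    [0,0,0],
    [0,0,0],
    [0,0,0],
    [0,0,0],
    [0,0,0],
    [0,0,0],
    [0,0,0],
    [0,0,0],
    [0,0,0]
  ],
  "delta_pos": [
    [0,0,0.03],
    [0,0,0],
    [0,0,0],
    [0,0,0],
    [0,0,-0.3],
    [0,0,-0.8],
    [0,0,-0.8],
    [0,0,0],
    [0,0,0],
    [0,0,0]
  ],
  "jaw": [1,0,0,0,0,0,0,0,0,0]
}}

```text
time: 54.93
ee_pos: [0.558, -0.0806, 0.2683]
eef_rot: [0.0, 0.746, 0.666, 0.0]
ft_force: [0.7, 0.4, -1.2]
gripper_width: 0.0426
finger_force: 0.0
```

```bash
python3 - <<'E'
from h import *
d=grab('wrist','w22.png'); to([.32,-.308,.2],83.4)
see('top','t2.png',zl=.01)
E
```

```text
yaw now 83.45 turn z units 0.008 shift units [-8.441 -6.999  2.256]
black [314. 104.] [307, 80, 17, 49, 277] [ 0.828  -0.1089]
black [274. 142.] [260, 127, 29, 31, 669] [0.7073 0.0087]
black [269. 179.] [255, 164, 30, 31, 722] [0.5939 0.0216]
black [259. 217.] [239, 203, 41, 29, 595] [0.4828 0.0488]
black [386. 276.] [374, 264, 24, 25, 469] [ 0.3205 -0.3098]
black [ 63. 303.] [57, 291, 13, 24, 209] [0.2296 0.5898]
```

Lid 4 was knocked aside and is now at about (0.320, -0.309), top view (386,276).

>>> {"op": "drive_tool", "data": {
  "rotation": [
    [0,0,0],
    [0,0,0],
    [0,0,0],
    [0,0,0],
    [0,0,0],
    [0,0,0],
    [0,0,0],
    [0,0,0],
    [0,0,0],
    [0,0,0],
    [0,0,0],
    [0,0,0]
  ],
  "delta_pos": [
    [-0.85,-0.7,0],
    [-0.85,-0.7,0],
    [-0.85,-0.7,0],
    [-0.85,-0.7,0],
    [-0.85,-0.7,0],
    [-0.85,-0.7,0],
    [-0.85,-0.7,0],
    [-0.85,-0.7,0],
    [-0.85,-0.7,0],
    [-0.85,-0.7,0],
    [0,0,0],
    [0,0,0.5]
  ],
  "jaw": [0,0,0,0,0,0,0,0,0,0,0,0]
}}

```text
time: 56.03
ee_pos: [0.3194, -0.3116, 0.2546]
eef_rot: [0.001, 0.748, 0.664, 0.0]
ft_force: [0.4, -0.0, 0.6]
gripper_width: 0.0427
finger_force: 0.0
```

>>> {"op": "drive_tool", "data": {
  "rotation": [
    [0,0,0],
    [0,0,0],
    [0,0,0],
    [0,0,0],
    [0,0,0],
    [0,0,0],
    [0,0,0],
    [0,0,0],
    [0,0,0]
  ],
  "delta_pos": [
    [0,0,0.9],
    [0,0,0.9],
    [0,0,0.9],
    [0,0,0.7],
    [0,0,0.45],
    [0,0,0],
    [0,0,0],
    [0,0,0],
    [0,0,0]
  ],
  "jaw": [0,0,0,0,0,0,0,0,0]
}}

```text
time: 56.78
ee_pos: [0.3208, -0.3104, 0.1388]
eef_rot: [0.001, 0.746, 0.666, 0.0]
ft_force: [0.5, 0.6, 1.1]
gripper_width: 0.0431
finger_force: 0.0
```

```bash
python3 r.py lid 0; python3 - <<'E'
from h import *
print(pose()[3]['qpos'].round(2))
E
```

```text
[ 0.32080409 -0.31039778  0.13881825] 83.45761233064503
(array([ 0.3192, -0.3087]), [220, 177, 111, 105, 9115], array([275., 229.]), 0.0726)
yaw now 83.46 turn z units 0.01 shift units [ 0.05  -0.06   1.694]
black [275. 229.] [220, 177, 111, 105, 9116] [ 0.3193 -0.3077]
[-0.77  0.03 -0.51  1.03  0.    0.92]
```

>>> {"op": "drive_tool", "data": {
  "rotation": [
    [0,0,0],
    [0,0,0],
    [0,0,0],
    [0,0,0],
    [0,0,0]
  ],
  "delta_pos": [
    [0.05,-0.05,0],
    [0,0,0.7],
    [0,0,0.7],
    [0,0,0.29],
    [0,0,0]
  ],
  "jaw": [0,0,0,0,0]
}}

```text
time: 57.3
ee_pos: [0.3179, -0.3073, 0.0854]
eef_rot: [-0.002, 0.746, 0.666, -0.0]
ft_force: [0.2, 0.2, 0.6]
gripper_width: 0.0429
finger_force: 0.0
```

>>> {"op": "drive_tool", "data": {
  "rotation": [
    [0,0,0],
    [0,0,0],
    [0,0,0],
    [0,0,0],
    [0,0,0]
  ],
  "delta_pos": [
    [0,0,0],
    [0,0,0],
    [0,0,0],
    [0,0,0],
    [0,0,0]
  ],
  "jaw": [1,1,1,1,1],
  "force": 30
}}

```text
time: 57.72
ee_pos: [0.3195, -0.3089, 0.0881]
eef_rot: [0.001, 0.746, 0.666, 0.0]
ft_force: [0.1, -0.3, 5.4]
gripper_width: 0.0188
finger_force: 29.9
```

>>> {"op": "drive_tool", "data": {
  "rotation": [
    [0,0,0],
    [0,0,0],
    [0,0,0],
    [0,0,0],
    [0,0,0],
    [0,0,0],
    [0,0,0],
    [0,0,0],
    [0,0,0],
    [0,0,0]
  ],
  "delta_pos": [
    [0,0,-0.5],
    [0,0,-1],
    [0,0,-1],
    [0,0,-1],
    [0,0,-1],
    [0,0,-1],
    [0,0,-1],
    [0,0,-0.3],
    [0,0,0],
    [0,0,0]
  ],
  "jaw": [1,1,1,1,1,1,1,1,1,1]
}}

```text
time: 58.55
ee_pos: [0.3189, -0.3083, 0.2906]
eef_rot: [0.0, 0.746, 0.666, 0.0]
ft_force: [0.2, 0.5, -1.2]
gripper_width: 0.0191
finger_force: 29.5
```

```bash
python3 - <<'E'
from h import *
p,M,y,s=pose();print(p,s['gripper_width']);to([.6602,-.0925,.210],83.4)
E
```

```text
[ 0.31894624 -0.30834421  0.29056086] 0.01909304774266237
yaw now 83.45 turn z units 0.009 shift units [ 8.455 10.473  2.685]
```

>>> {"op": "drive_tool", "data": {
  "rotation": [
    [0,0,0],
    [0,0,0],
    [0,0,0],
    [0,0,0],
    [0,0,0],
    [0,0,0],
    [0,0,0],
    [0,0,0],
    [0,0,0],
    [0,0,0],
    [0,0,0],
    [0,0,0]
  ],
  "delta_pos": [
    [0.705,0.873,0],
    [0.705,0.873,0],
    [0.705,0.873,0],
    [0.705,0.873,0],
    [0.705,0.873,0],
    [0.705,0.873,0],
    [0.705,0.873,0],
    [0.705,0.873,0],
    [0.705,0.873,0],
    [0.705,0.873,0],
    [0.705,0.873,0],
    [0.705,0.873,0]
  ],
  "jaw": [1,1,1,1,1,1,1,1,1,1,1,1]
}}

```text
time: 59.55
ee_pos: [0.6607, -0.0908, 0.2879]
eef_rot: [-0.002, 0.746, 0.666, -0.001]
ft_force: [0.5, -1.2, 0.5]
gripper_width: 0.019
finger_force: 29.6
```

>>> {"op": "drive_tool", "data": {
  "rotation": [
    [0,0,0],
    [0,0,0],
    [0,0,0],
    [0,0,0],
    [0,0,0],
    [0,0,0],
    [0,0,0],
    [0,0,0]
  ],
  "delta_pos": [
    [0,0,0],
    [0,0,0],
    [0,0,0.6],
    [0,0,0.6],
    [0,0,0.4],
    [0,0,0],
    [0,0,0],
    [0,0,0]
  ],
  "jaw": [1,1,1,1,1,1,1,1]
}}

```text
time: 60.22
ee_pos: [0.6595, -0.0926, 0.2436]
eef_rot: [0.0, 0.747, 0.665, 0.0]
ft_force: [1.1, -0.6, -0.1]
gripper_width: 0.0187
finger_force: 29.7
```

```bash
python3 - <<'E'
from h import *
p,M,y,s=pose();print(p,s['gripper_width']);to([.6602,-.0925,.210],83.4)
E
```

```text
[ 0.65953868 -0.09263098  0.24357529] 0.01867367367798988
yaw now 83.4 turn z units 0.0 shift units [0.007 0.021 1.119]
```

>>> {"op": "drive_tool", "data": {
  "rotation": [
    [0,0,0],
    [0,0,0],
    [0,0,0],
    [0,0,0],
    [0,0,0],
    [0,0,0]
  ],
  "delta_pos": [
    [0,0.01,0.3],
    [0,0,0.3],
    [0,0,0.23],
    [0,0,0.13],
    [0,0,0.1],
    [0,0,0]
  ],
  "jaw": [1,1,1,1,1,1]
}}

```text
time: 60.72
ee_pos: [0.6602, -0.092, 0.2107]
eef_rot: [-0.0, 0.746, 0.666, -0.0]
ft_force: [0.2, 0.6, -0.3]
gripper_width: 0.0192
finger_force: 29.7
```

```bash
python3 - <<'E'
from h import *
p,M,y,s=pose();print(p,s['ft_force'])
E
```

```text
[ 0.66019141 -0.09201016  0.21072047] [ 0.22237334  0.60375602 -0.28549611]
```

>>> {"op": "drive_tool", "data": {
  "rotation": [
    [0,0,0],
    [0,0,0],
    [0,0,0],
    [0,0,0],
    [0,0,0],
    [0,0,0],
    [0,0,0],
    [0,0,0],
    [0,0,0],
    [0,0,0]
  ],
  "delta_pos": [
    [0,0,0.02],
    [0,0,0],
    [0,0,0],
    [0,0,0],
    [0,0,-0.3],
    [0,0,-0.8],
    [0,0,-0.8],
    [0,0,0],
    [0,0,0],
    [0,0,0]
  ],
  "jaw": [1,0,0,0,0,0,0,0,0,0]
}}

```text
time: 61.55
ee_pos: [0.6605, -0.0921, 0.2679]
eef_rot: [0.0, 0.746, 0.666, 0.0]
ft_force: [0.1, 0.2, -0.3]
gripper_width: 0.0428
finger_force: 0.0
```

```bash
python3 - <<'E'
from h import *
d=grab('wrist','w23.png'); to([.4652,-.0194,.175],83.4)
for f in['w20','w21','w22','w23']:
    im=cv2.imread(f'pics/{f}.png'); hsv=cv2.cvtColor(im,cv2.COLOR_BGR2HSV); H,S,V=[hsv[:,:,i].astype(int) for i in range(3)]
    m=((H>5)&(H<20)&(S>130)).astype(np.uint8); n,l,s,c=cv2.connectedComponentsWithStats(m)
    print(f,[(s[i].tolist()) for i in range(1,n) if s[i,4]>60 and abs(c[i][0]-277)<60 and 120<c[i][1]<300])
    g=cv2.medianBlur(im[:,:,1],3); print([int(g[v,277]) for v in range(150,300,6)])
E
```

```text
yaw now 83.45 turn z units 0.008 shift units [ 1.658 -6.735  3.069]
w20 [[240, 168, 75, 25, 671]]
[227, 226, 27, 51, 64, 27, 24, 24, 23, 24, 24, 23, 20, 17, 19, 25, 22, 21, 22, 18, 20, 19, 20, 61, 77]
w21 [[239, 168, 75, 23, 562]]
[228, 228, 28, 51, 66, 25, 23, 20, 23, 23, 23, 21, 18, 19, 29, 23, 21, 22, 19, 18, 19, 19, 18, 62, 76]
w22 [[258, 137, 12, 13, 109], [241, 168, 73, 21, 533]]
[173, 173, 20, 47, 66, 25, 24, 22, 24, 26, 23, 24, 20, 17, 28, 24, 23, 22, 19, 19, 18, 21, 145, 185, 184]
w23 [[285, 138, 12, 12, 112], [243, 169, 69, 19, 419]]
[167, 169, 20, 23, 66, 26, 24, 24, 22, 24, 26, 23, 19, 21, 26, 23, 24, 23, 21, 21, 20, 23, 113, 188, 192]
```

All four lids show the same symmetric sliver of dish wall under the disc, about 72 px wide and centred at u≈278, so they are seated alike. Next is the start button.

>>> {"op": "drive_tool", "data": {
  "rotation": [
    [0,0,0],
    [0,0,0],
    [0,0,0],
    [0,0,0],
    [0,0,0],
    [0,0,0],
    [0,0,0],
    [0,0,0],
    [0,0,0],
    [0,0,0],
    [0,0,0]
  ],
  "delta_pos": [
    [0.207,-0.842,0],
    [0.207,-0.842,0],
    [0.207,-0.842,0],
    [0.207,-0.842,0],
    [0.207,-0.842,0],
    [0.207,-0.842,0],
    [0.207,-0.842,0],
    [0.207,-0.842,0],
    [0,0,0],
    [0,0,0],
    [0,0,0]
  ],
  "jaw": [1,1,1,1,1,1,1,1,1,1,1]
}}

```text
time: 62.52
ee_pos: [0.4655, -0.0197, 0.2673]
eef_rot: [0.0, 0.746, 0.666, -0.0]
ft_force: [0.1, -0.2, 0.2]
gripper_width: 0.0002
finger_force: 0.0
```

```bash
python3 - <<'E'
from h import *
d=grab('wrist','w24.png'); to([.4652,-.0194,.160],83.4); p=pose()[0]; print(p,pose()[3]['gripper_width'])
hsv=cv2.cvtColor(d['frame'],cv2.COLOR_RGB2HSV); H,S,V=[hsv[:,:,i].astype(int) for i in range(3)]
u=proj(d,[[.4652,-.0194,.07]])[0]; print('btn px',u)
a,b=u.astype(int); g=cv2.cvtColor(d['frame'],cv2.COLOR_RGB2GRAY)
m=((V>60)&(V<140)&(S<70)).astype(np.uint8); n,l,s,c=cv2.connectedComponentsWithStats(m)
print([(s[i].tolist(),c[i].round(1),plane(d,c[i],.066)[0,:2].round(4)) for i in range(1,n) if 300<s[i,4]<6000 and np.hypot(*(c[i]-u))<110])
E
```

```text
yaw now 83.44 turn z units 0.007 shift units [ 0.011 -0.021  3.574]
[ 0.46579607 -0.01981347  0.26721776] 2.84478047533186e-06
btn px [277.32824296 202.90693307]
[([312, 44, 13, 267, 594], array([318.2, 169.7]), array([0.5023, 0.0043])), ([257, 66, 43, 95, 567], array([285.3, 123.6]), array([0.479 , 0.0445])), ([302, 76, 9, 199, 681], array([305.9, 172.9]), array([0.4919, 0.0027])), ([254, 172, 48, 48, 1079], array([277.5, 200.5]), array([ 0.4655, -0.0184]))]
```

The button shows at (277.5,200), which matches. Pressing.

>>> {"op": "drive_tool", "data": {
  "rotation": [
    [0,0,0],
    [0,0,0],
    [0,0,0],
    [0,0,0],
    [0,0,0],
    [0,0,0],
    [0,0,0]
  ],
  "delta_pos": [
    [0,0,0.8],
    [0,0,0.8],
    [0,0,0.8],
    [0,0,0.8],
    [0,0,0.6],
    [0,0,0.1],
    [0,0,0]
  ],
  "jaw": [1,1,1,1,1,1,1]
}}

```text
time: 63.15
ee_pos: [0.4651, -0.0199, 0.1492]
eef_rot: [-0.001, 0.746, 0.665, -0.001]
ft_force: [-0.9, 0.0, -0.1]
gripper_width: -0.0001
finger_force: 0.0
```

>>> {"op": "drive_tool", "data": {
  "rotation": [
    [0,0,0],
    [0,0,0],
    [0,0,0],
    [0,0,0],
    [0,0,0]
  ],
  "delta_pos": [
    [0,0,0.1],
    [0,0,0.1],
    [0,0,0.1],
    [0,0,0.05],
    [0,0,0]
  ],
  "jaw": [1,1,1,1,1]
}}

```text
time: 63.57
ee_pos: [0.4661, -0.0197, 0.1408]
eef_rot: [0.001, 0.746, 0.666, 0.001]
ft_force: [1.6, 0.2, 2.6]
gripper_width: 0.0002
finger_force: 1.2
```

Touching with 2.6 N. I'll press on until the stop.

>>> {"op": "drive_tool", "data": {
  "rotation": [
    [0,0,0],
    [0,0,0],
    [0,0,0],
    [0,0,0],
    [0,0,0]
  ],
  "delta_pos": [
    [0,0,0.07],
    [0,0,0.07],
    [0,0,0],
    [0,0,0],
    [0,0,0]
  ],
  "jaw": [1,1,1,1,1]
}}

```text
time: 63.98
ee_pos: [0.4661, -0.0197, 0.1366]
eef_rot: [0.001, 0.746, 0.666, 0.001]
ft_force: [1.5, -0.2, 5.8]
gripper_width: 0.0002
finger_force: 2.6
```

>>> {"op": "drive_tool", "data": {
  "rotation": [
    [0,0,0],
    [0,0,0],
    [0,0,0],
    [0,0,0]
  ],
  "delta_pos": [
    [0,0,0.05],
    [0,0,0.05],
    [0,0,0],
    [0,0,0]
  ],
  "jaw": [1,1,1,1]
}}

```text
time: 64.32
ee_pos: [0.4661, -0.0197, 0.1362]
eef_rot: [0.001, 0.746, 0.666, 0.001]
ft_force: [-7.4, 0.8, 26.9]
gripper_width: -0.0
finger_force: 13.6
```

The force is 27 N with no further travel, so the button is fully down on its stop. I'll let go, rise and check.

>>> {"op": "drive_tool", "data": {
  "rotation": [
    [0,0,0],
    [0,0,0],
    [0,0,0],
    [0,0,0],
    [0,0,0],
    [0,0,0],
    [0,0,0],
    [0,0,0],
    [0,0,0],
    [0,0,0]
  ],
  "delta_pos": [
    [0,0,-0.3],
    [0,0,-0.8],
    [0,0,-0.9],
    [0,0,-0.9],
    [0,0,-0.9],
    [-0.8,-0.6,-0.5],
    [-0.8,-0.6,0],
    [-0.8,-0.6,0],
    [0,0,0],
    [0,0,0]
  ],
  "jaw": [1,1,1,1,1,1,1,1,1,1]
}}

```text
time: 65.15
ee_pos: [0.4024, -0.0856, 0.2618]
eef_rot: [-0.0, 0.747, 0.665, 0.0]
ft_force: [0.7, -0.7, -0.4]
gripper_width: 0.0
finger_force: 0.0
```

```bash
python3 - <<'E'
from h import *
d=grab('top','t3.png'); p,M,y,s=pose(); print(p,s['ft_force'],s['time'])
hsv=cv2.cvtColor(d['frame'],cv2.COLOR_RGB2HSV); H,S,V=[hsv[:,:,i].astype(int) for i in range(3)]
m=((H>5)&(H<20)&(S>130)).astype(np.uint8); n,l,st,c=cv2.connectedComponentsWithStats(m)
print('amber top',[(st[i].tolist()) for i in range(1,n) if st[i,4]>8 and 200<c[i][0]<450 and 90<c[i][1]<300])
for nm,P in dict(PP=(.6715,.009),MP=(.5685,.021),MM=(.557,-.0823),PM=(.66,-.0945)).items(): print(nm,proj(d,[[*P,.13]]).round())
see('top',zl=.131)
E
```

```text
[ 0.40306002 -0.08518017  0.26169132] [-0.17623596  0.38893473  0.36491225] 65.2
amber top [[262, 146, 22, 11, 99], [299, 149, 22, 12, 90], [257, 185, 22, 9, 70]]
PP [[274. 140.]]
MP [[269. 177.]]
MM [[308. 182.]]
PM [[313. 144.]]
black [274. 142.] [260, 127, 29, 32, 676] [0.6645 0.0079]
black [314. 152.] [297, 132, 40, 55, 857] [ 0.6387 -0.0985]
black [269. 179.] [255, 164, 29, 31, 711] [0.5624 0.0203]
black [317. 212.] [308, 188, 22, 48, 308] [ 0.4776 -0.1049]
black [ 61. 272.] [54, 260, 13, 28, 203] [0.3101 0.5463]
black [ 63. 302.] [57, 287, 13, 28, 274] [0.2369 0.5351]
```

```bash
python3 -c "
from rig import *
print(hand_in())"
```

```text
the job is handed in; nothing more can be done
None
```

The job is done and handed in at about 65 s: the platform is home on its pins, all four amber dishes stand centred on their pads with a lid on each, and the start button was pressed to its stop and released. The lids' seating was judged from contact-free insertion and camera measurements.

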